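Line up the reagent jars by height on the bench ledge

TASK

Tidy the four white screw-cap jars onto the white ledge in order of height: one jar upright and centred on each blue mark, the tallest beside the red end block and each next one shorter, so that the shortest is at the grey end. Do not knock any jar over on the way, and leave the little glass beaker standing where it is.

Things in the scene. Friction and masses are not known exactly. Their poses are not given: they have to be found in the camera images.
- jar_black_center (a point): Loose white plastic jar with a black screw cap and a pale grey label band, the tallest of four: 115 mm tall with cap, body 46 mm in diameter, the cap its top 14 mm and 41 mm in diameter. The point is on its axis, half-way up (57.5 mm above its foot); z is its upright axis. About 200 g, give or take 40 %.
- jar_yellow_center (a point): Loose white plastic jar with a yellow screw cap and a pale grey label band, the second tallest of four: 95 mm tall with cap, body 46 mm in diameter, the cap its top 14 mm and 41 mm in diameter. The point is on its axis, half-way up (47.5 mm above its foot); z is its upright axis. About 160 g, give or take 40 %.
- jar_red_center (a point): Loose white plastic jar with a red screw cap and a pale grey label band, the third tallest of four: 75 mm tall with cap, body 46 mm in diameter, the cap its top 14 mm and 41 mm in diameter. The point is on its axis, half-way up (37.5 mm above its foot); z is its upright axis. About 120 g, give or take 40 %.
- jar_blue_center (a point): Loose white plastic jar with a blue screw cap and a pale grey label band, the shortest of four: 55 mm tall with cap, body 46 mm in diameter, the cap its top 14 mm and 41 mm in diameter. The point is on its axis, half-way up (27.5 mm above its foot); z is its upright axis. About 90 g, give or take 40 %.
- mark_a_top (a point): One of four identical round blue marks, 62 mm in diameter, 85 mm apart centre to centre in one straight row along a fixed white ledge (100 mm deep, 460 mm long, top 15 mm above the bench). The mark is a disc 2 mm thick on the ledge; the point is the centre of its top, 17 mm above the bench; x points across the ledge, y along the row. Which letter lies where in the row changes from start to start.
- mark_b_top (a point): One of four identical round blue marks, 62 mm in diameter, 85 mm apart centre to centre in one straight row along a fixed white ledge (100 mm deep, 460 mm long, top 15 mm above the bench). The mark is a disc 2 mm thick on the ledge; the point is the centre of its top, 17 mm above the bench; x points across the ledge, y along the row. Which letter lies where in the row changes from start to start.
- mark_c_top (a point): One of four identical round blue marks, 62 mm in diameter, 85 mm apart centre to centre in one straight row along a fixed white ledge (100 mm deep, 460 mm long, top 15 mm above the bench). The mark is a disc 2 mm thick on the ledge; the point is the centre of its top, 17 mm above the bench; x points across the ledge, y along the row. Which letter lies where in the row changes from start to start.
- mark_d_top (a point): One of four identical round blue marks, 62 mm in diameter, 85 mm apart centre to centre in one straight row along a fixed white ledge (100 mm deep, 460 mm long, top 15 mm above the bench). The mark is a disc 2 mm thick on the ledge; the point is the centre of its top, 17 mm above the bench; x points across the ledge, y along the row. Which letter lies where in the row changes from start to start.
- red_end_center (a point): Fixed red end block on the ledge (80 mm across the ledge, 35 mm along it, 30 mm high), in line with the marks, 70 mm from the centre of the nearest mark; it may be at either end of the row (a grey block of the same shape is at the other end). The point is its centre.
- beaker_center (a point): Loose small clear glass beaker, 48 mm in diameter, 55 mm tall, standing between the robot and the jars. To be left standing where it is. The point is on its axis, 27.5 mm above its foot.
Things that resemble listed ones, but are neither listed nor needed, are in the scene too. What is shaped like the part that bears jar_yellow_center but green is not meant.

How it is judged:
At the end, for the whole second after the job is handed in: Each of the four jars stands upright (within 0.1 rad), with its foot on a mark (height within 5 mm) and its axis within 12 mm of the mark's centre, released and at rest; counted from the red end block the order is black, yellow, red, blue cap (tallest to shortest) ((horizontal distance between jar_black_center and mark_a_top below 0.012 m or horizontal distance between jar_black_center and mark_b_top below 0.012 m or horizontal distance between jar_black_center and mark_c_top below 0.012 m or horizontal distance between jar_black_center and mark_d_top below 0.012 m) and horizontal distance between jar_black_center and red_end_center between 0.04 and 0.1 m and angle between each of jar_black_center, jar_yellow_center, jar_red_center, jar_blue_center's own z axis and vertical below 0.1 rad and height (world z) of jar_black_center between 0.0695 and 0.0795 m and linear speed of each of jar_black, jar_yellow, jar_red, jar_blue below 0.02 m/s and (horizontal distance between jar_yellow_center and mark_a_top below 0.012 m or horizontal distance between jar_yellow_center and mark_b_top below 0.012 m or horizontal distance between jar_yellow_center and mark_c_top below 0.012 m or horizontal distance between jar_yellow_center and mark_d_top below 0.012 m) and horizontal distance between jar_yellow_center and red_end_center between 0.125 and 0.185 m and height (world z) of jar_yellow_center between 0.0595 and 0.0695 m and (horizontal distance between jar_red_center and mark_a_top below 0.012 m or horizontal distance between jar_red_center and mark_b_top below 0.012 m or horizontal distance between jar_red_center and mark_c_top below 0.012 m or horizontal distance between jar_red_center and mark_d_top below 0.012 m) and horizontal distance between jar_red_center and red_end_center between 0.21 and 0.27 m and height (world z) of jar_red_center between 0.0495 and 0.0595 m and (horizontal distance between jar_blue_center and mark_a_top below 0.012 m or horizontal distance between jar_blue_center and mark_b_top below 0.012 m or horizontal distance between jar_blue_center and mark_c_top below 0.012 m or horizontal distance between jar_blue_center and mark_d_top below 0.012 m) and horizontal distance between jar_blue_center and red_end_center between 0.295 and 0.355 m and height (world z) of jar_blue_center between 0.0395 and 0.0495 m); the robot touches nothing.
It fails at once if a jar is knocked over or tipped beyond about 45 degrees (angle between any of jar_black_center, jar_yellow_center, jar_red_center, jar_blue_center's own z axis and vertical above 0.8 rad).
It fails at once if the glass beaker is knocked over or pushed more than 30 mm from its place (angle between beaker_center's own z axis and vertical above 0.5 rad or distance of beaker_center from where it was at the start of the episode above 0.03 m).
It also fails if it takes over 102 s, if anything falls off the work surface, if the arm or the gripper's body presses on something with over 40 N, if the wrist force passes 120 N, or if a joint passes its speed limit or range.

ROBOT

A 6-joint arm with a two-finger parallel gripper is mounted at the origin on the work surface. World frame = base frame: x ahead of the robot, y to its left, z up, the work surface at z = 0. Lengths are in m, angles in rad, forces in N, time in s.
With the tool pointing down it reaches from about 0.35 to 0.775 m from the base axis. Payload 7.3 kg.
Tool frame: the origin (TCP) lies on the centre line of the jaws, within the pads' length; the fingertips stand 17 mm ahead of it and the grasp point (between the pads) lies 2 mm behind it (tips_ahead is the y of the fingertips in the tool frame, in m); y points along the fingers, z is the direction in which the jaws open and shut, and the axes are right-handed (so a half turn about y gives the same grasp; the last joint's range is limited). The gripper opens to 92 mm and grips with 3 to 60 N. Pads are 19 mm wide; open, the fingers measure 130 mm over their backs; the gripper's body (75 mm by 190 mm) begins 47 mm behind the grasp point.
Start: joints at [-0.146, 0.342, 1.524, -0, 1.275, -0.146], TCP at [0.525, 0, 0.221] pointing down, gripper open.
Joint ranges: [-2.53, 2.53], [-0.77, 2.02], [0.04, 2.7], [-1, 4.14], [0.28, 2.66], [-3.11, 3.11]. Speed limits (rad/s): [2.57, 2.57, 3.14, 3.14, 3.14, 3.14].

INTERFACE

Orientations are given as a unit quaternion [x, y, z, w].
In Python, from workcell import read_state, get_image, finish_job, tips_ahead gives the robot as it stands. The module is installed in compiled form; this text tells all that it offers.
- The arm moves only by the tool jog_arm, never from a script. Its argument "commands" is a list of rows, each a list of 7 numbers: the turn, a rotation vector about the world's x, y, z scaled (see below), then the shift along the world's x, y, z scaled (see below), then the opening, from 0 (shut) to 1 (fully open). A call has 1 to 5 rows; each row shifts and turns the pose as measured when the row begins; what a row does not reach is not made up. The controller multiplies each number of a shift by 0.03 m and each number of a turn by 6 degrees. A row lasts 1/10 s, in which the tool goes at most 50 mm and 8.59 degrees, less where a joint would pass 70% of its speed; a pose out of reach is approached as far as the arm can. A call with a number of a shift or a turn outside -1 to 1 is refused whole. A call with a gripper value outside its range is refused whole. The fingers move at their own pace and stop on an object; "squeeze" is the grip in N (left out, the last holds). Time passes only in rows, so rows that do not move let the fingers close. It gives the time, the measured TCP pose, the force and the opening at its end, in the units of the state.
- read_state(): the state, without advancing time (a new reading comes with each control period).
- get_image(name): name is "scene" or "side" or "wrist"; returns a dict with "img" (480x640x3 uint8, red, green, blue), "fx", "fy", "cx", "cy" (pixels), "T" (4x4, takes a point from camera to world coordinates); the wrist camera has in their place "T_tool_cam" (4x4, takes a point from camera to tool coordinates, whose origin is the TCP and whose axes are the tool frame's). Camera axes: x right, y down, z forward; pixel columns grow to the right and rows downward; lengths in m; the calibration is good to about 2 mm. A picture is of the moment at which its call begins: read the wrist's pose just before it. There is no depth.
- finish_job(): hands the job in, once; it reports no verdict.
The state is a dict: "time": time; "q": joint angles; "qvel": joint speeds; "joint_efforts": joint torques, N m; "position": TCP position; "tool_rot": TCP orientation; "ft_force": force on the tool from outside, world axes, zero at the start; "moment": the same for the moment, N m; "width": opening from 0.0 (shut) to 1.0 (fully open).
Only numpy, scipy, OpenCV 4.12 (cv2) and the standard library are available. Lean on these libraries where they do the work, as an engineer would, in place of code of your own. Each camera call takes 0.05 s, during which the arm holds its last target.

## Working session

There is one attempt and no reset: what is moved stays moved. The work goes in short steps, Python scripts to look and compute and a tool call to move; the robot and the scene stay as the last step left them, time stands still between calls to the robot, and variables do not carry over. Pictures are saved under pics/ and viewed, and the job is handed in when it is done.

Besides the shell and the picture viewer there is one more tool, called by a JSON object that holds its "op" and its "data", one argument or row to a line. jog_arm: Moves the arm, as the interface text tells. Its arguments: {"type":"object","properties":{"commands":{"type":"array","items":{"type":"array","items":{"type":"number","minimum":-1,"maximum":1}}},"squeeze":{"type":"number"}},"required":["commands"]}

```bash
mkdir -p pics; python3 - <<'E'
from workcell import *
import cv2
s=read_state();print(s)
print(tips_ahead)
for n in("scene","side","wrist"):
    d=get_image(n);cv2.imwrite(f"pics/{n}0.png",d["img"][:,:,::-1]);print(n,d["fx"],d["fy"],d["cx"],d["cy"],d.get("T",d.get("T_tool_cam")).tolist() if hasattr(d.get("T",d.get("T_tool_cam")),'tolist') else d)
E
```

```text
{'time': 0.0, 'q': array([-1.46029200e-01,  3.42714133e-01,  1.52502443e+00,  8.92480225e-06,
        1.27540699e+00, -1.46022834e-01]), 'qvel': array([-0.00132111,  0.00203748, -0.00066952,  0.00027012, -0.00019964,
       -0.00016734]), 'joint_efforts': array([ 7.61924657e-04, -4.31245601e+01, -2.44219762e+01,  7.17750052e-02,
        5.59406646e-02, -1.04314388e-04]), 'position': array([5.24577651e-01, 7.18419899e-05, 2.20146849e-01]), 'tool_rot': array([-0.50032279,  0.50044447, -0.49955971,  0.49967243]), 'ft_force': array([-0.46725174,  0.65535666,  0.55094507]), 'moment': array([ 0.00394528, -0.03288517,  0.07086395]), 'width': 0.9971865357823063}
0.017
scene 593.2824475372221 593.2824475372221 326.3637637132475 248.33054068539877 [[-0.4118375828279784, 0.4988754452362522, -0.7625700594114218, 1.4810600543261176], [0.9110253937678957, 0.24428345603279214, -0.33220223512000313, 0.4226093071919145], [0.020555711626184057, -0.8315340541727718, -0.5550933069949007, 0.8091892880850903], [0.0, 0.0, 0.0, 1.0]]
side 579.4390452215343 579.4390452215343 310.48470952962373 233.91084771616707 [[-0.8057953109778935, -0.32488562587206804, 0.4951194269141078, -0.13026860799778742], [-0.5916547866311723, 0.4059917408151535, -0.696502203762704, 0.8727368906660314], [0.025269156346461003, -0.8541779887655709, -0.5193663766994763, 0.705036775904434], [0.0, 0.0, 0.0, 1.0]]
wrist 376.6401141558304 376.6401141558304 312.04508028943627 232.6083810558192 [[-0.0007326993379768693, 0.9606091878680435, 0.2779018735726246, -0.0750508886016619], [-0.00014682905378317376, -0.27790204851649897, 0.9606094054669457, -0.16473388033054204], [0.9999997207964137, 0.0006630338062987121, 0.0003446639850804717, -0.0002094028486485655], [0.0, 0.0, 0.0, 1.0]]
```

View pics/scene0.png

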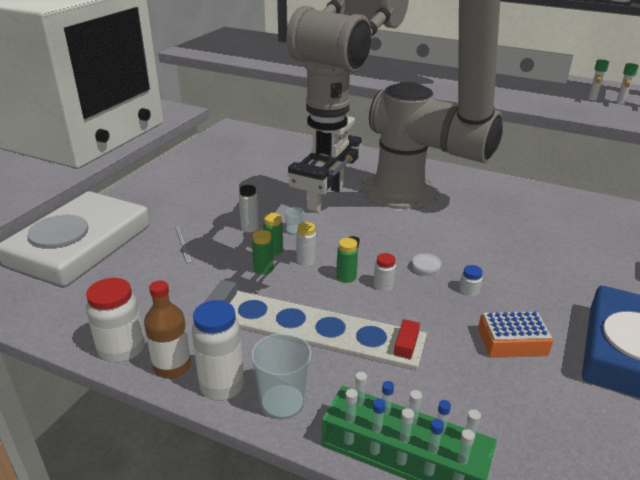

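View pics/side0.png

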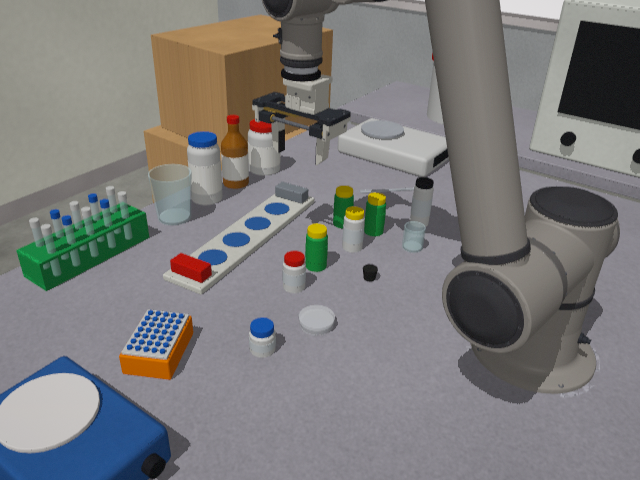

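View pics/wrist0.png

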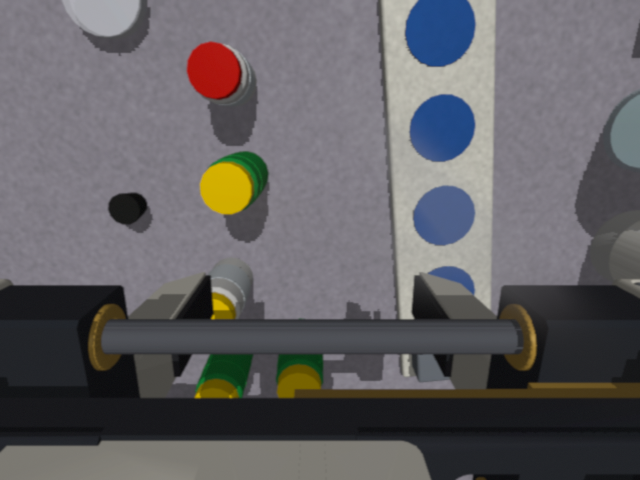

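```bash
python3 - <<'E'
import cv2
a=cv2.imread("pics/scene0.png");b=cv2.imread("pics/side0.png")
cv2.imwrite("pics/sc_a.png",cv2.resize(a[170:310,220:420],None,fx=4,fy=4,interpolation=cv2.INTER_CUBIC))
cv2.imwrite("pics/sc_b.png",cv2.resize(a[230:370,350:500],None,fx=4,fy=4,interpolation=cv2.INTER_CUBIC))
cv2.imwrite("pics/sd_a.png",cv2.resize(b[170:310,270:450],None,fx=4,fy=4,interpolation=cv2.INTER_CUBIC))
cv2.imwrite("pics/sd_b.png",cv2.resize(b[170:360,160:320],None,fx=3,fy=3,interpolation=cv2.INTER_CUBIC))
E
```

```text
(no output)
```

View pics/sc_a.png

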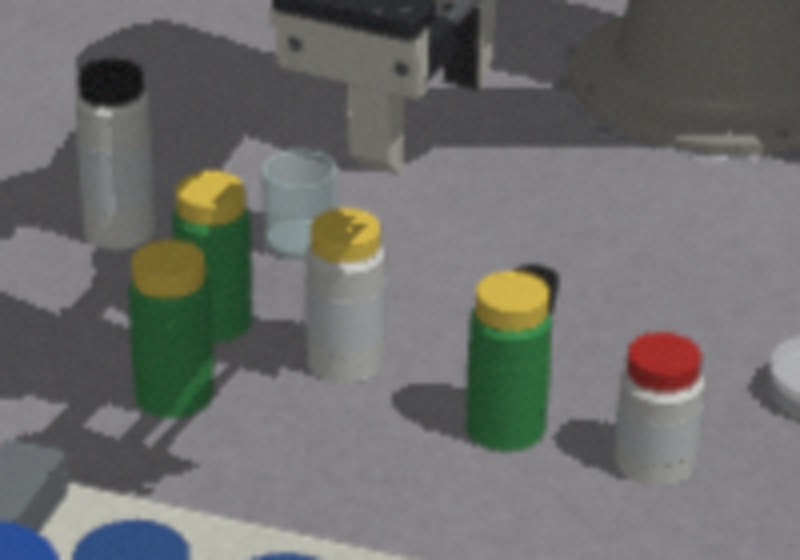

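View pics/sd_a.png

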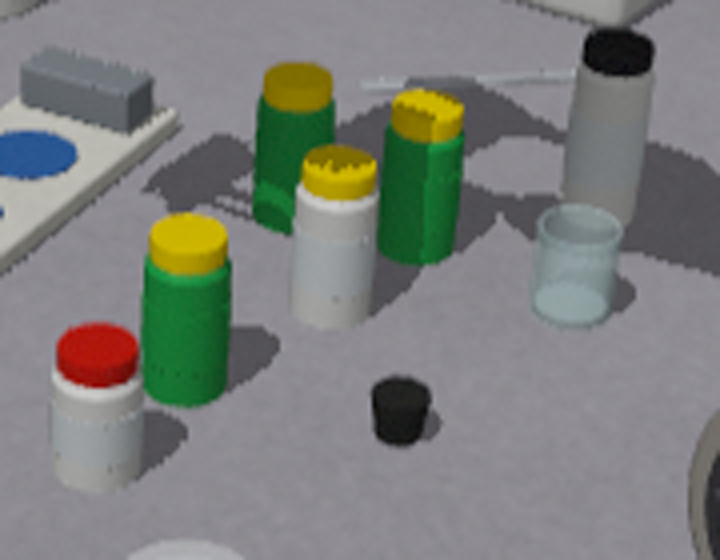

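View pics/sc_b.png

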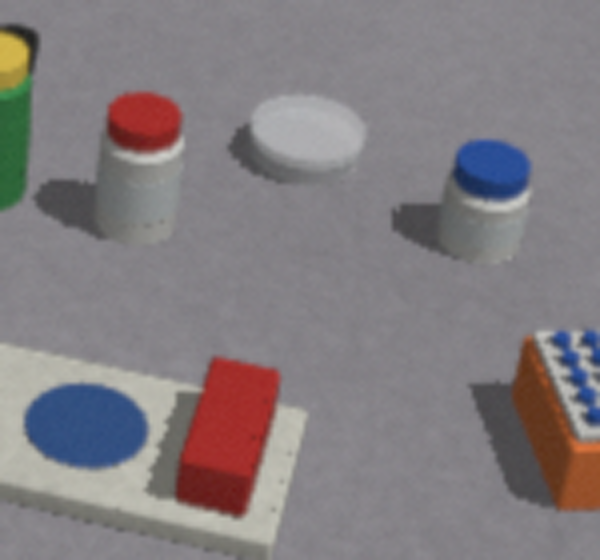

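View pics/sd_b.png

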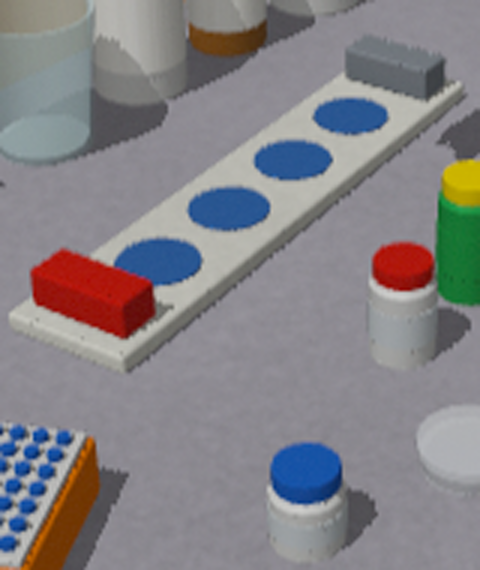

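```bash
cat > h.py <<'E'
import numpy as np,cv2
from workcell import *
from scipy.spatial.transform import Rotation as R
SC=dict(f=593.2824,c=(326.3638,248.3305),T=np.array([[-0.4118375828279784, 0.4988754452362522, -0.7625700594114218, 1.4810600543261176], [0.9110253937678957, 0.24428345603279214, -0.33220223512000313, 0.4226093071919145], [0.020555711626184057, -0.8315340541727718, -0.5550933069949007, 0.8091892880850903], [0.0, 0.0, 0.0, 1.0]]))
SD=dict(f=579.439,c=(310.4847,233.9108),T=np.array([[-0.8057953109778935, -0.32488562587206804, 0.4951194269141078, -0.13026860799778742], [-0.5916547866311723, 0.4059917408151535, -0.696502203762704, 0.8727368906660314], [0.025269156346461003, -0.8541779887655709, -0.5193663766994763, 0.705036775904434], [0.0, 0.0, 0.0, 1.0]]))
def ray(C,p,z,T=None):
    T=C['T'] if T is None else T
    d=T[:3,:3]@np.array([(p[0]-C['c'][0])/C['f'],(p[1]-C['c'][1])/C['f'],1])
    o=T[:3,3]; return (o+d*(z-o[2])/d[2])[:2]
WR=dict(f=376.64,c=(312.045,232.608))
Ttc=np.array([[-0.0007326993379768693, 0.9606091878680435, 0.2779018735726246, -0.0750508886016619], [-0.00014682905378317376, -0.27790204851649897, 0.9606094054669457, -0.16473388033054204], [0.9999997207964137, 0.0006630338062987121, 0.0003446639850804717, -0.0002094028486485655],[0,0,0,1]])
def Tw(s):
    T=np.eye(4);T[:3,:3]=R.from_quat(s['tool_rot']).as_matrix();T[:3,3]=s['position'];return T@Ttc
def blobs(img,kind,amin=60):
    h=cv2.cvtColor(img,cv2.COLOR_RGB2HSV)
    lo,hi={'blue':((100,120,40),(125,255,255)),'yellow':((20,150,80),(32,255,255)),'red':((0,170,60),(8,255,255))}[kind]
    m=cv2.inRange(h,lo,hi)
    n,l,st,c=cv2.connectedComponentsWithStats(m)
    return [(c[i].round(1).tolist(),st[i].tolist()) for i in range(1,n) if st[i,4]>=amin]
E
python3 - <<'E'
from h import *
s=read_state()
P={'black':((247.75,189),(424.5,181.75),.115),'yellow':((306.75,226.75),(355,211.5),.095),'red':((386.1,258.1),(294.25,257.8),.075),'blue':((473.5,270.5),(262,325.7),.055),'beaker':((294.75,212.5),(415,227),.055),
'g1':((272.75,218),(377,198),.095),'g2':((262,236.5),(344.75,191),.095),'g3':((348,243),(317,229.5),.095)}
for k,(a,b,z) in P.items(): print(k,ray(SC,a,z).round(4),ray(SD,b,z).round(4))
for n,C,f in(("scene",SC,"pics/scene0.png"),("side",SD,"pics/side0.png")):
    im=cv2.imread(f)[:,:,::-1].copy()
    for c,st in blobs(im,'blue',150):
        x,y=ray(C,c,.017)
        if .4<x<.8 and abs(y)<.35: print(n,c,st,x.round(4),y.round(4))
print('redblk', ray(SC,((247/4+350),(395/4+230)),.045), ray(SD,((95/3)+160,280/3+170),.045))
im=cv2.imread("pics/wrist0.png")[:,:,::-1].copy();T=Tw(s)
for c,st in blobs(im,'blue',150): print('wrist',c,st,ray(WR,c,.017,T))
for p,z in(((214,70),.075),((227,188),.095)): print(p,ray(WR,p,z,T))
print(R.from_quat(s['tool_rot']).as_matrix().round(3))
E
```

```text
black [ 0.3727 -0.2755] [ 0.3631 -0.2729]
yellow [ 0.4386 -0.0819] [ 0.4311 -0.0815]
red [0.4501 0.1163] [0.4419 0.1203]
blue [0.3829 0.2965] [0.3756 0.296 ]
beaker [ 0.3322 -0.1669] [ 0.3253 -0.1682]
g1 [ 0.4387 -0.1702] [ 0.4261 -0.1664]
g2 [ 0.5198 -0.1531] [ 0.5025 -0.1492]
g3 [0.4597 0.0293] [0.4511 0.0322]
scene [213.8, 316.1] [193, 300, 42, 33, 1095] 0.721 -0.1554
scene [252.1, 309.0] [239, 301, 27, 17, 378] 0.6675 -0.0966
scene [290.3, 317.6] [277, 309, 28, 18, 406] 0.6575 -0.0127
scene [330.0, 326.7] [316, 318, 29, 19, 429] 0.6479 0.0719
scene [371.0, 336.0] [357, 327, 29, 19, 449] 0.638 0.1561
scene [378.7, 405.6] [373, 399, 13, 15, 157] 0.7985 0.2311
scene [436.9, 426.2] [431, 419, 13, 16, 171] 0.7985 0.3343
side [276.4, 208.3] [265, 203, 24, 12, 218] 0.6628 -0.0952
side [257.2, 223.0] [245, 217, 26, 13, 253] 0.6527 -0.0114
side [235.9, 239.2] [223, 233, 27, 14, 290] 0.6427 0.0729
side [213.3, 256.5] [198, 250, 29, 15, 306] 0.6328 0.1544
side [261.6, 327.3] [250, 318, 24, 20, 398] 0.4028 0.2661
redblk [0.61414695 0.22953795] [0.6180201 0.2282238]
wrist [439.6, 30.4] [406, 0, 69, 66, 3781] [0.63654111 0.15407571]
wrist [442.3, 127.1] [411, 95, 64, 66, 3251] [0.64685055 0.07211228]
wrist [424.2, 227.2] [414, 209, 25, 34, 380] [ 0.63797412 -0.02551451]
wrist [455.3, 276.3] [431, 268, 43, 25, 419] [ 0.67515377 -0.07902967]
(214, 70) [0.44963067 0.11434603]
(227, 188) [0.45849335 0.02715257]
[[ 0.    -0.001  1.   ]
 [-1.     0.     0.   ]
 [-0.    -1.    -0.001]]
```

```bash
python3 - <<'E'
from h import *
for n,p in(('whitebot',(219,388)),('amber',(170,367)),('redbot',(119,350)),('bigbeaker',(282,403)),('dish',(427,267))): print(n,ray(SC,p,0.005).round(3))
for n,p in(('whitebot',(205,193)),('amber',(235,181)),('bigbeaker',(174,213)),('dish',(317,322))): print(n,ray(SD,p,0.005).round(3))
E
```

```text
whitebot [ 0.873 -0.046]
amber [ 0.868 -0.157]
redbot [ 0.873 -0.272]
bigbeaker [0.855 0.073]
dish [0.344 0.186]
whitebot [ 0.873 -0.06 ]
amber [ 0.861 -0.161]
bigbeaker [0.856 0.063]
dish [0.341 0.181]
```

{"op": "jog_arm", "data": {
  "commands": [
    [0,0,0,-0.5,1,0,1],
    [0,0,0,-0.5,1,0,1],
    [0,0,0,-0.5,1,0,1],
    [0,0,0,-0.5,1,0,1],
    [0,0,0,-0.5,1,0,1]
  ]
}}

```text
time: 0.65
position: [0.4478, 0.1509, 0.2183]
tool_rot: [-0.499, 0.503, -0.501, 0.497]
ft_force: [0.4, -0.2, -0.2]
width: 0.999
```

{"op": "jog_arm", "data": {
  "commands": [
    [0,0,0,-0.4,1,0,1],
    [0,0,0,-0.4,0.8,0,1],
    [0,0,0,0,0,0,1]
  ]
}}

```text
time: 0.95
position: [0.4202, 0.2095, 0.2179]
tool_rot: [-0.5, 0.502, -0.5, 0.498]
ft_force: [0.2, -0.0, 0.5]
width: 1.0
```

```bash
cat > w.py <<'E'
from h import *
import sys
s=read_state();d=get_image("wrist");np.save("pics/"+sys.argv[1]+"_T.npy",Tw(s))
cv2.imwrite("pics/"+sys.argv[1]+".png",d["img"][:,:,::-1]);print(s['time'],s['position'],R.from_quat(s['tool_rot']).as_matrix().round(3).tolist(),s['width'])
E
python3 w.py w1
```

```text
0.95 [0.42018341 0.20951852 0.2178807 ] [[-0.004, -0.006, 1.0], [-1.0, -0.0, -0.004], [0.0, -1.0, -0.006]] 1.0003651670184448
```

View pics/w1.png

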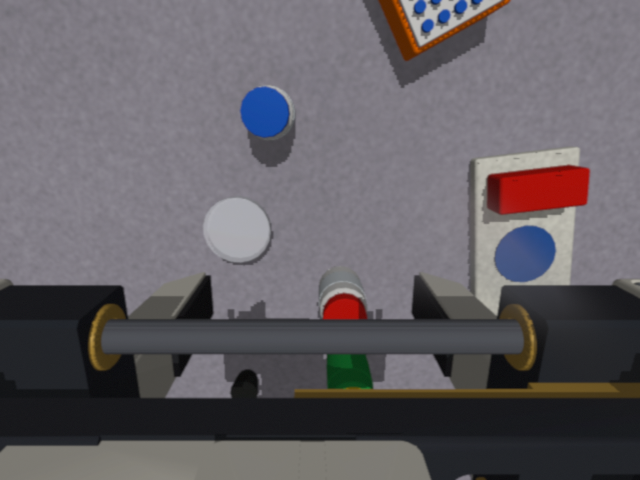

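```bash
python3 - <<'E'
from h import *
T=np.load("pics/w1_T.npy");im=cv2.imread("pics/w1.png")[:,:,::-1].copy()
for c,st in blobs(im,'blue',300): print(c,st,'z055',ray(WR,c,.055,T),'z017',ray(WR,c,.017,T))
print(ray(WR,(538,185),.045,T))
E
```

```text
[264.3, 111.8] [240, 87, 49, 51, 1921] z055 [0.37985916 0.29409884] z017 [0.37506686 0.29520056]
[530.4, 253.7] [499, 226, 56, 55, 1827] z055 [0.61938121 0.16929358] z017 [0.64237252 0.15591838]
[0.62195118 0.23101334]
```

{"op": "jog_arm", "data": {
  "commands": [
    [0,0,0,-0.5,1,0,1],
    [0,0,0,-0.5,1,0,1],
    [0,0,0,-0.4,0.85,-0.5,1],
    [0,0,0,0,0,-1,1],
    [0,0,0,0,0,-1,1]
  ]
}}

```text
time: 1.5
position: [0.3835, 0.2943, 0.1443]
tool_rot: [0.496, -0.501, 0.503, -0.5]
ft_force: [0.4, 0.4, -0.1]
width: 1.002
```

{"op": "jog_arm", "data": {
  "commands": [
    [0,0,0,0,0,-1,1],
    [0,0,0,0,0,-1,1],
    [0,0,0,0,0,0,1]
  ]
}}

```text
time: 1.8
position: [0.3835, 0.2908, 0.0791]
tool_rot: [0.497, -0.502, 0.503, -0.497]
ft_force: [-0.3, -0.2, 0.7]
width: 0.997
```

{"op": "jog_arm", "data": {
  "commands": [
    [0,0,0,-0.15,0.15,-0.8,1],
    [0,0,0,0,0,-0.8,1],
    [0,0,0,0,0,0,1]
  ]
}}

```text
time: 2.1
position: [0.3828, 0.2945, 0.0328]
tool_rot: [0.496, -0.502, 0.505, -0.498]
ft_force: [0.3, 0.0, 0.1]
width: 0.998
```

{"op": "jog_arm", "data": {
  "commands": [
    [0,0,0,0,0,0,0],
    [0,0,0,0,0,0,0],
    [0,0,0,0,0,0,0],
    [0,0,0,0,0,0,0],
    [0,0,0,0,0,0,0]
  ],
  "squeeze": 15
}}

```text
time: 2.6
position: [0.3871, 0.2953, 0.0387]
tool_rot: [0.492, -0.501, 0.506, -0.5]
ft_force: [0.8, -0.3, -0.1]
width: 0.617
```

{"op": "jog_arm", "data": {
  "commands": [
    [0,0,0,0,0,0,0],
    [0,0,0,0,0,0,0],
    [0,0,0,0,0,0,0],
    [0,0,0,0,0,0,0]
  ]
}}

```text
time: 3.0
position: [0.3867, 0.2954, 0.0392]
tool_rot: [0.492, -0.501, 0.506, -0.5]
ft_force: [-0.5, -0.4, 0.7]
width: 0.441
```

```bash
cat > v.py <<'E'
from h import *
import sys
n,o,x0,y0,x1,y1,f=sys.argv[1],sys.argv[2],*map(int,sys.argv[3:])
im=get_image(n)["img"][:,:,::-1][y0:y1,x0:x1]
cv2.imwrite("pics/"+o+".png",cv2.resize(im,None,fx=f,fy=f,interpolation=cv2.INTER_CUBIC));s=read_state();print(s['time'],s['position'],s['width'],s['ft_force'])
E
python3 v.py scene s2 420 180 580 320 4;python3 v.py side d2 180 230 360 380 4
```

```text
3.05 [0.38676773 0.29538806 0.03925334] 0.44263367412597193 [-0.82594064 -0.68978834  0.07654211]
3.1 [0.38674754 0.29538834 0.03923003] 0.443957677249648 [-0.03036385 -0.83985308  0.31535586]
```

View pics/s2.png

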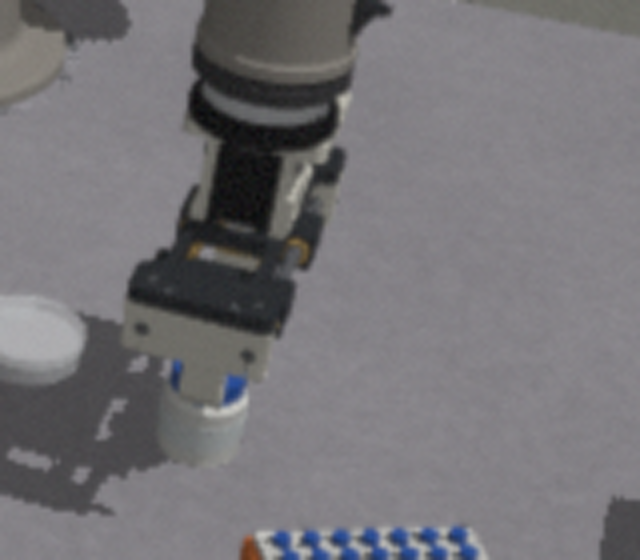

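View pics/d2.png

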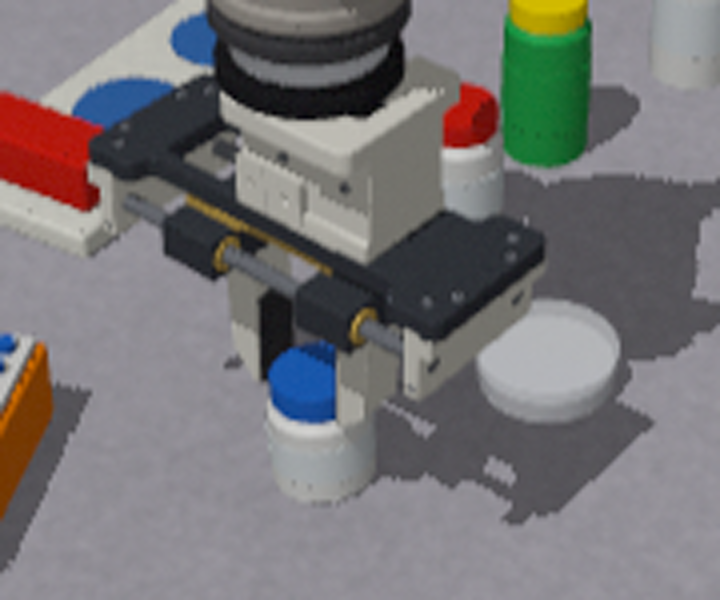

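```bash
python3 - <<'E'
from h import *
def proj(C,p):
    q=np.linalg.inv(C['T'])@np.r_[p,1];return q[0]/q[2]*C['f']+C['c'][0],q[1]/q[2]*C['f']+C['c'][1]
for z in(.022,.04):
  for x in (.359,.407):
    a=proj(SD,(x,.295,z));print(z,x,((a[0]-180)*4,(a[1]-230)*4)); b=proj(SC,(x,.295,z));print('   sc',((b[0]-420)*4,(b[1]-180)*4))
s=read_state();print(R.from_quat(s['tool_rot']).as_matrix().round(3), s['q'])
E
```

```text
0.022 0.359 (np.float64(360.31701507268076), np.float64(456.10627644532315))
   sc (np.float64(211.48259510570597), np.float64(386.4383508446151))
0.022 0.407 (np.float64(276.4532412388305), np.float64(410.5488915045112))
   sc (np.float64(191.87237913515492), np.float64(433.3941224615112))
0.04 0.359 (np.float64(359.85570273238864), np.float64(424.2709091230545))
   sc (np.float64(216.56440252384186), np.float64(360.48399822249803))
0.04 0.407 (np.float64(275.2294103653919), np.float64(379.03971445599836))
   sc (np.float64(196.94648112347068), np.float64(407.06655822286484))
[[-0.015  0.013  1.   ]
 [-1.     0.004 -0.015]
 [-0.004 -1.     0.013]] [ 0.49647123  0.50233067  1.86276487 -0.00398179  0.76356737  0.51389175]
```

{"op": "jog_arm", "data": {
  "commands": [
    [0,0,0,0,0,0,0.8],
    [0,0,0,0,0,0,0.8],
    [0,0,0,0,0,0,0.8],
    [0,0,0,0,0,0,0.8],
    [0,0,0,0,0,0,0.8]
  ]
}}

```text
time: 3.6
position: [0.3869, 0.2954, 0.0391]
tool_rot: [0.492, -0.501, 0.506, -0.5]
ft_force: [-0.1, -0.3, -0.3]
width: 0.788
```

```bash
python3 v.py side d3 180 230 360 380 4
```

```text
3.65 [0.38685095 0.29539086 0.03908925] 0.7932057597140223 [-0.27573175 -0.03846524  0.70941664]
```

View pics/d3.png

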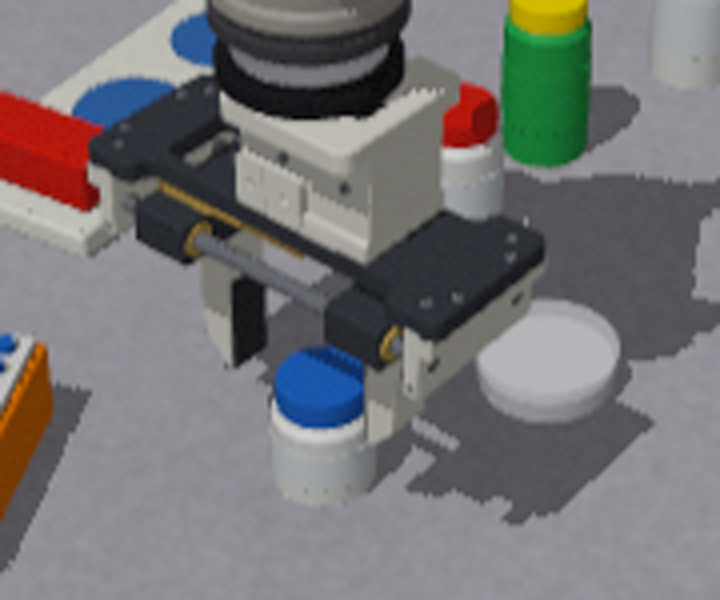

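```bash
cat >> h.py <<'E'
def proj(C,p):
    q=np.linalg.inv(C['T'])@np.r_[p,1];return q[0]/q[2]*C['f']+C['c'][0],q[1]/q[2]*C['f']+C['c'][1]
E
python3 - <<'E'
from h import *
for z in(.203,.22):
  for x in (.478,.571,.59): print(z,x,np.round(proj(SC,(x,0,z))),np.round(proj(SD,(x,0,z))))
a=cv2.imread("pics/scene0.png");b=cv2.imread("pics/side0.png")
cv2.imwrite("pics/t0.png",np.hstack([cv2.resize(a[110:230,270:370],None,fx=4,fy=4),cv2.resize(b[70:190,250:350],None,fx=4,fy=4)]))
E
```

```text
0.203 0.478 [334. 201.] [317. 173.]
0.203 0.571 [315. 221.] [281. 161.]
0.203 0.59 [311. 226.] [274. 158.]
0.22 0.478 [334. 194.] [317. 165.]
0.22 0.571 [315. 214.] [281. 153.]
0.22 0.59 [311. 218.] [274. 151.]
```

View pics/t0.png

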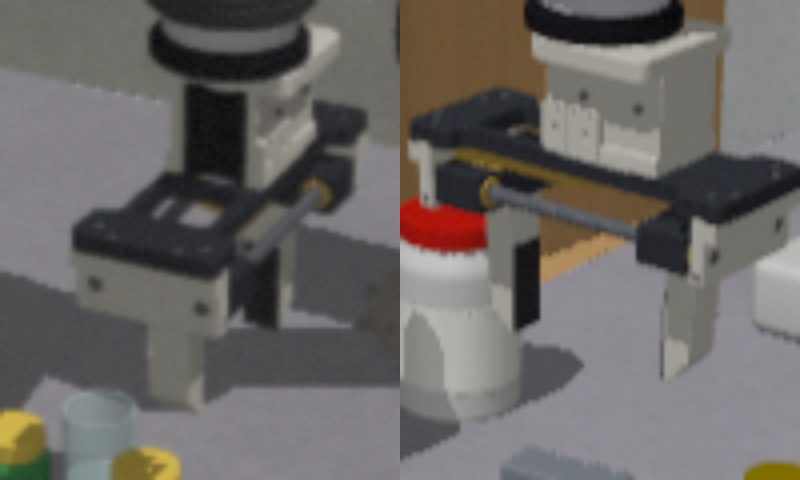

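{"op": "jog_arm", "data": {
  "commands": [
    [0,0,0,0,0,-0.4,0.8],
    [0,0,0,0,0,-0.3,0.8],
    [0,0,0,0,0,0,0.8]
  ]
}}

```text
time: 3.95
position: [0.3868, 0.2953, 0.0162]
tool_rot: [0.492, -0.501, 0.506, -0.5]
ft_force: [-1.1, 0.2, -0.7]
width: 0.801
```

```bash
python3 v.py side d4 180 230 360 380 4
```

```text
4.0 [0.38691148 0.295413   0.01659471] 0.8000135689546566 [-0.38016513 -0.44530409  0.46477658]
```

View pics/d4.png

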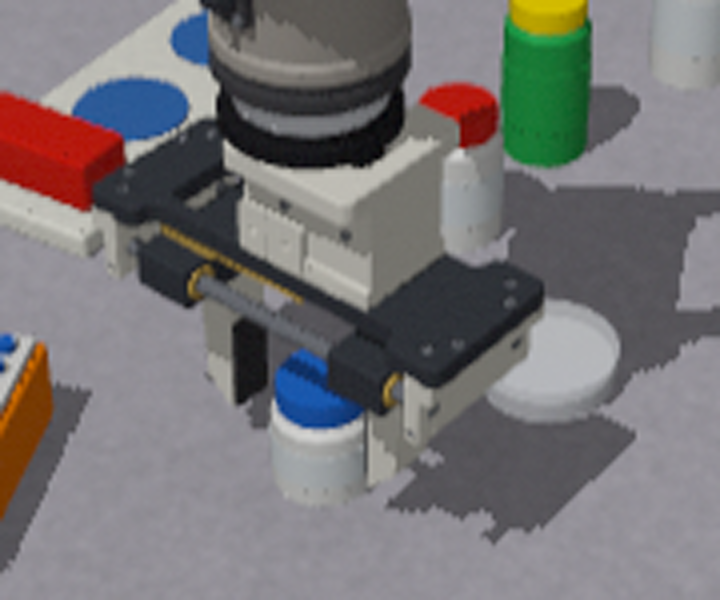

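{"op": "jog_arm", "data": {
  "commands": [
    [0,0,0,0,0,0,0],
    [0,0,0,0,0,0,0],
    [0,0,0,0,0,0,0],
    [0,0,0,0,0,0,0],
    [0,0,0,0,0,0,0]
  ],
  "squeeze": 15
}}

```text
time: 4.5
position: [0.387, 0.2955, 0.0168]
tool_rot: [0.492, -0.501, 0.506, -0.501]
ft_force: [-0.5, -1.0, -1.7]
width: 0.495
```

{"op": "jog_arm", "data": {
  "commands": [
    [0,0,0,0,0,0,0],
    [0,0,0,0,0,0,0]
  ]
}}

```text
time: 4.7
position: [0.3871, 0.2955, 0.0169]
tool_rot: [0.492, -0.501, 0.506, -0.501]
ft_force: [-0.2, -0.3, -0.0]
width: 0.493
```

{"op": "jog_arm", "data": {
  "commands": [
    [0,0,0,0,0,1,0],
    [0,0,0,0,0,1,0],
    [0,0,0,0,0,1,0],
    [0,0,0,0,0,1,0],
    [0,0,0,0,0,1,0]
  ]
}}

```text
time: 5.2
position: [0.3833, 0.2933, 0.1677]
tool_rot: [0.496, -0.502, 0.505, -0.497]
ft_force: [0.1, 0.1, -0.0]
width: 0.496
```

{"op": "jog_arm", "data": {
  "commands": [
    [0,0,0,0.72,-1,0,0],
    [0,0,0,0.72,-1,0,0],
    [0,0,0,0.72,-1,0,0],
    [0,0,0,0.72,-1,0,0],
    [0,0,0,0.72,-1,0,0]
  ]
}}

```text
time: 5.7
position: [0.4942, 0.143, 0.1739]
tool_rot: [0.494, -0.499, 0.504, -0.503]
ft_force: [-0.2, -0.1, -0.5]
width: 0.495
```

{"op": "jog_arm", "data": {
  "commands": [
    [0,0,0,0.72,-1,0,0],
    [0,0,0,0.72,-1,0,0],
    [0,0,0,0.72,-1,0,0],
    [0,0,0,0.72,-1,0,0],
    [0,0,0,0.72,-1,0,0]
  ]
}}

```text
time: 6.2
position: [0.6051, -0.0141, 0.1737]
tool_rot: [0.494, -0.499, 0.504, -0.503]
ft_force: [0.8, 0.5, -1.1]
width: 0.495
```

{"op": "jog_arm", "data": {
  "commands": [
    [0,0,0,0.7,-1,0,0],
    [0,0,0,0.7,-0.5,0,0],
    [0,0,0,0,0,0,0]
  ]
}}

```text
time: 6.5
position: [0.6497, -0.066, 0.1722]
tool_rot: [0.493, -0.501, 0.505, -0.501]
ft_force: [-0.0, 0.7, -1.4]
width: 0.491
```

```bash
python3 w.py w2; python3 v.py scene s4 180 190 380 340 4; python3 v.py side d5 190 120 340 260 4; python3 -c "
from h import *
s=read_state();print(s['position'],R.from_quat(s['tool_rot']).as_matrix().round(4))"
```

```text
6.5 [ 0.64973959 -0.06600235  0.1722407 ] [[-0.011, 0.013, 1.0], [-1.0, 0.004, -0.011], [-0.004, -1.0, 0.013]] 0.49141456109775805
6.6 [ 0.64774877 -0.06369117  0.17230413] 0.494115433127005 [-0.16923616 -0.0372417  -0.172863  ]
6.65 [ 0.64742285 -0.06288585  0.17258344] 0.49307053822805225 [-0.64008903 -0.99180285 -0.53069952]
[ 0.64742285 -0.06288585  0.17258344] [[-0.0085  0.0109  0.9999]
 [-1.      0.005  -0.0086]
 [-0.0051 -0.9999  0.0108]]
```

View pics/w2.png

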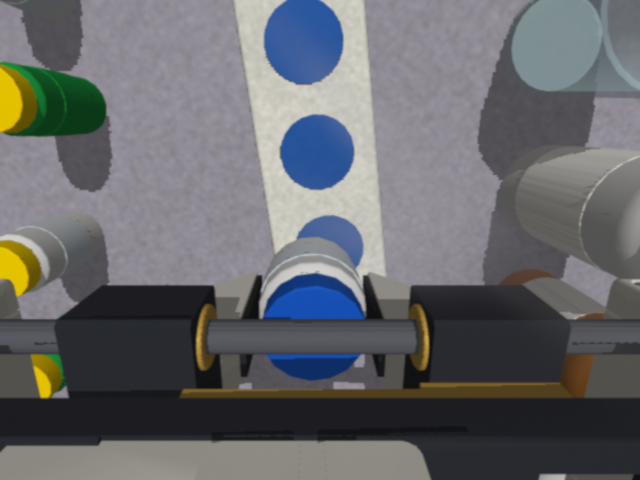

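View pics/s4.png

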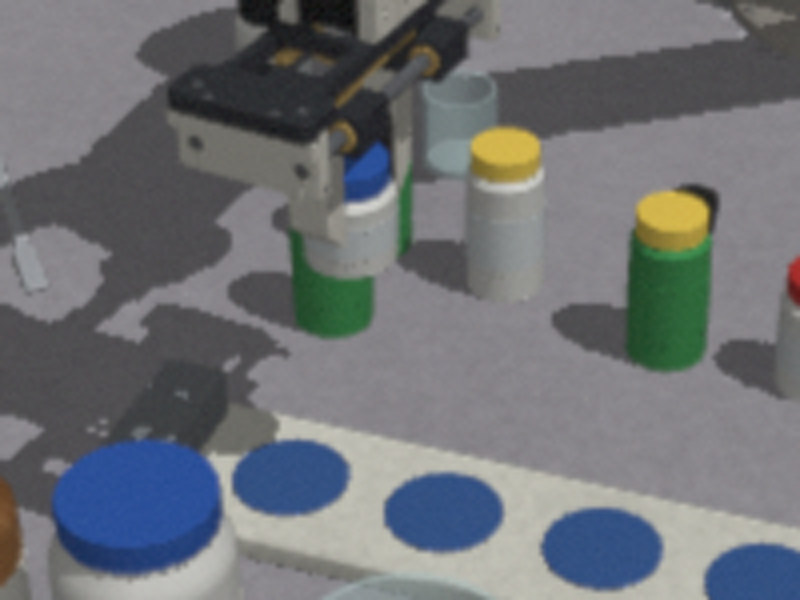

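View pics/d5.png

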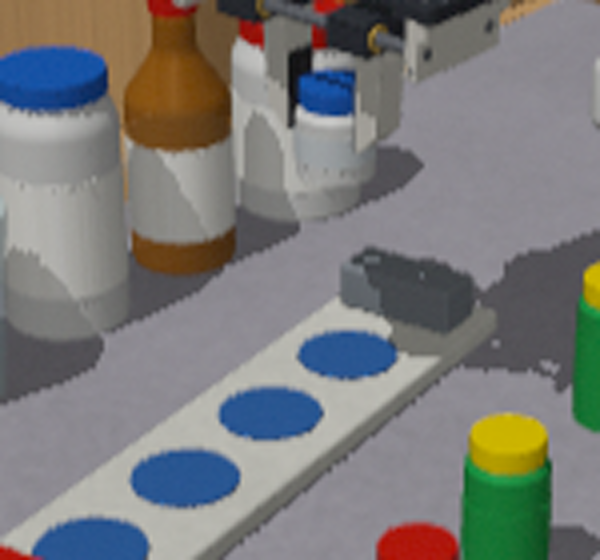

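```bash
python3 - <<'E'
from h import *
T=np.load("pics/w2_T.npy");im=cv2.imread("pics/w2.png")[:,:,::-1].copy()
T2=T.copy();T2[2,3]+=.019
B=blobs(im,'blue',300)
for c,st in B: print(c,st,ray(WR,c,.017,T).round(4),ray(WR,c,.017,T2).round(4))
c=[b[0] for b in sorted(B,key=lambda b:b[0][1])[:2]]
for t in(T,T2): print(np.linalg.norm(ray(WR,c[0],.017,t)-ray(WR,c[1],.017,t)))
print('jar',ray(SD,(326/4+190,86/4+120),.2105))
E
```

```text
[303.2, 40.1] [265, 0, 78, 83, 5194] [0.6463 0.0716] [0.6461 0.0754]
[316.7, 151.6] [281, 115, 72, 74, 4140] [ 0.6561 -0.0128] [ 0.6565 -0.014 ]
[329.1, 234.1] [298, 217, 63, 49, 868] [ 0.6666 -0.0845] [ 0.6676 -0.09  ]
[313.3, 300.1] [264, 274, 102, 46, 3509] [ 0.6519 -0.1483] [ 0.6522 -0.1576]
[312.6, 364.3] [267, 354, 93, 27, 1761] [ 0.6506 -0.2174] [ 0.6507 -0.2308]
0.08497772464652831
0.09001922604852738
jar [ 0.64223384 -0.05435324]
```

```bash
python3 - <<'E'
from h import *
T=np.load("pics/w2_T.npy")
for v in (326,330,334): print(ray(WR,(314.5,v),.2105,T), np.linalg.norm(ray(WR,(264,v),.2105,T)-ray(WR,(366,v),.2105,T)))
E
```

```text
[ 0.65005134 -0.06431601] 0.03842519341432069
[ 0.65003655 -0.06600705] 0.03855081976225301
[ 0.65002166 -0.06770918] 0.03867727143564616
```

{"op": "jog_arm", "data": {
  "commands": [
    [0,0,0,0.3,-0.6,0,0],
    [0,0,0,0.3,-0.55,-0.4,0],
    [0,0,0,0,0,-1,0],
    [0,0,0,0,0,-1,0],
    [0,0,0,0,0,-0.6,0]
  ]
}}

```text
time: 7.15
position: [0.6655, -0.0945, 0.0827]
tool_rot: [-0.494, 0.498, -0.504, 0.505]
ft_force: [0.4, 0.1, -0.6]
width: 0.496
```

{"op": "jog_arm", "data": {
  "commands": [
    [0,0,0,0,0,0,0],
    [0,0,0,0,0,0,0]
  ]
}}

```text
time: 7.35
position: [0.6629, -0.0932, 0.0788]
tool_rot: [-0.495, 0.5, -0.501, 0.504]
ft_force: [0.1, 0.1, -0.1]
width: 0.498
```

{"op": "jog_arm", "data": {
  "commands": [
    [0,0,0,0.1,-0.12,-0.6,0],
    [0,0,0,0,0,-0.4,0],
    [0,0,0,0,0,0,0],
    [0,0,0,0,0,0,0]
  ]
}}

```text
time: 7.75
position: [0.6674, -0.0969, 0.0487]
tool_rot: [-0.495, 0.498, -0.502, 0.504]
ft_force: [0.3, -0.2, 0.2]
width: 0.494
```

```bash
python3 v.py scene s5 200 230 350 340 4; python3 v.py side d6 210 140 360 260 4; python3 -c "
from h import *
s=read_state();print(s['position'],R.from_quat(s['tool_rot']).as_matrix().round(4))"
```

```text
7.8 [ 0.66723985 -0.09689755  0.0485989 ] 0.4955467418457048 [ 0.25078683 -1.60993689 -0.52845982]
7.85 [ 0.66733394 -0.09689689  0.04890478] 0.49444266997673053 [-0.14213192  0.08189431 -0.76155626]
[ 0.66733394 -0.09689689  0.04890478] [[-0.0011  0.0134  0.9999]
 [-1.      0.0057 -0.0012]
 [-0.0057 -0.9999  0.0133]]
```

View pics/s5.png

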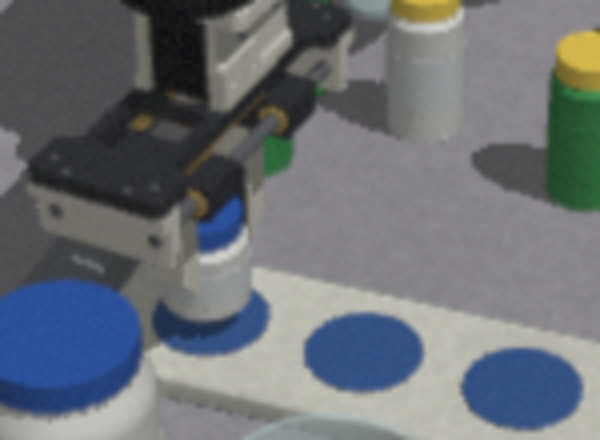

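View pics/d6.png

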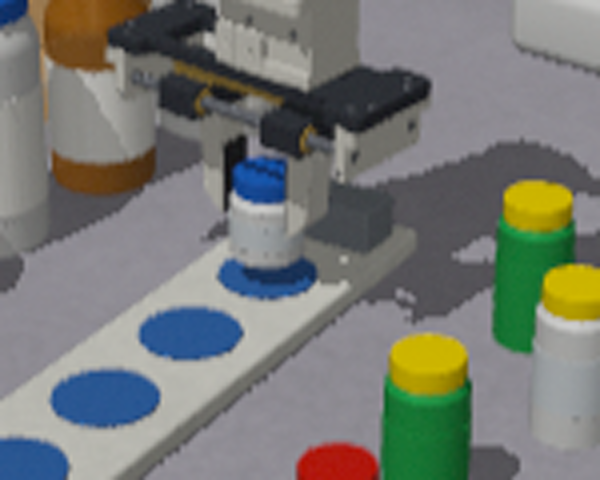

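{"op": "jog_arm", "data": {
  "commands": [
    [0,0,0,0,0,-0.3,0],
    [0,0,0,0,0,-0.17,0],
    [0,0,0,0,0,0,0]
  ]
}}

```text
time: 8.15
position: [0.668, -0.097, 0.0349]
tool_rot: [-0.495, 0.498, -0.503, 0.505]
ft_force: [-0.0, 0.0, -2.0]
width: 0.494
```

{"op": "jog_arm", "data": {
  "commands": [
    [0,0,0,0,0,-0.04,0],
    [0,0,0,0,0,0,0.7],
    [0,0,0,0,0,0,0.7],
    [0,0,0,0,0,0,0.7],
    [0,0,0,0,0,0,0.7]
  ]
}}

```text
time: 8.65
position: [0.6686, -0.0972, 0.0344]
tool_rot: [-0.494, 0.497, -0.503, 0.505]
ft_force: [-0.9, 0.2, -0.4]
width: 0.695
```

{"op": "jog_arm", "data": {
  "commands": [
    [0,0,0,0,0,0.5,0.8],
    [0,0,0,0,0,1,0.8],
    [0,0,0,0,0,1,1],
    [0,0,0,0,0,1,1],
    [0,0,0,0,0,1,1]
  ]
}}

```text
time: 9.15
position: [0.6654, -0.0964, 0.1731]
tool_rot: [-0.496, 0.5, -0.501, 0.504]
ft_force: [0.9, -0.1, -0.5]
width: 0.985
```

```bash
python3 v.py scene s6 200 230 350 340 4; python3 v.py side d7 210 140 360 260 4
```

```text
9.2 [ 0.667904   -0.0969828   0.17984515] 0.997934982387474 [2.48927876 0.98629314 4.84349557]
9.25 [ 0.66802536 -0.09703725  0.17775622] 0.9991981956413142 [ 0.61097304 -0.24004835  1.13580713]
```

View pics/s6.png

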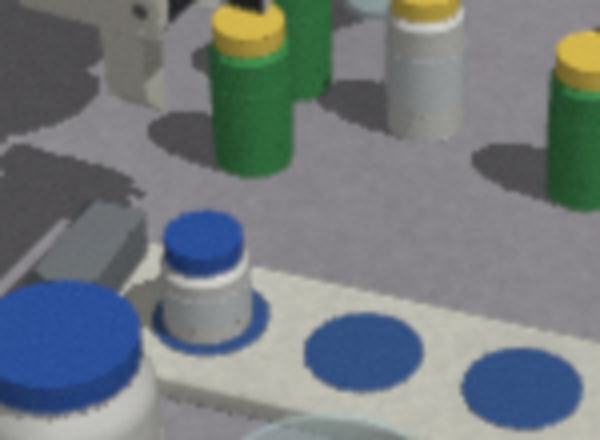

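View pics/d7.png

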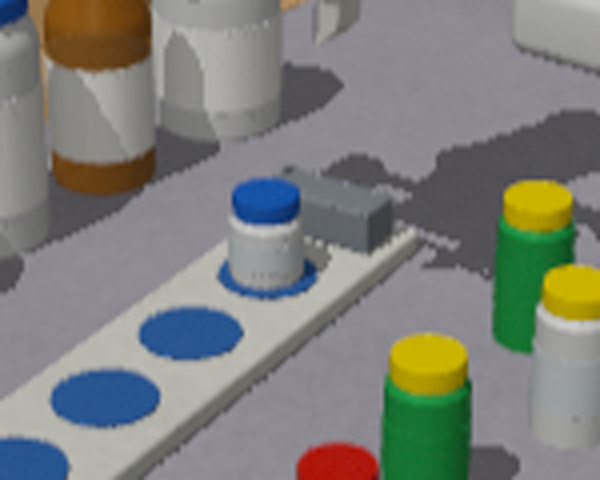

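{"op": "jog_arm", "data": {
  "commands": [
    [0,0,0,-0.92,0.89,0,1],
    [0,0,0,-0.92,0.89,0,1],
    [0,0,0,-0.92,0.89,0,1],
    [0,0,0,-0.92,0.89,0,1],
    [0,0,0,-0.92,0.89,0,1]
  ]
}}

```text
time: 9.75
position: [0.5276, 0.0362, 0.1801]
tool_rot: [0.491, -0.496, 0.507, -0.505]
ft_force: [0.5, 0.2, 0.5]
width: 1.0
```

{"op": "jog_arm", "data": {
  "commands": [
    [0,0,0,-0.8,0.8,0,1],
    [0,0,0,-0.7,0.7,0,1],
    [0,0,0,0,0,0,1],
    [0,0,0,0,0,0,1]
  ]
}}

```text
time: 10.15
position: [0.4768, 0.0858, 0.1825]
tool_rot: [-0.492, 0.495, -0.507, 0.507]
ft_force: [-0.1, 0.1, 0.1]
width: 0.997
```

```bash
cat > rot.py <<'E'
from h import *
s=read_state();r=R.from_quat([-.5,.5,-.5,.5])*R.from_quat(s['tool_rot']).inv()
print(s['time'],s['position'].round(4),'turn units',(np.degrees(r.as_rotvec())/6).round(3),'y',R.from_quat(s['tool_rot']).as_matrix()[:,1].round(3))
E
python3 rot.py
```

```text
10.15 [0.4768 0.0858 0.1825] turn units [-0.03   0.255  0.026] y [ 0.027  0.003 -1.   ]
```

Move over red (0.448, 0.116), levelling the tool.

{"op": "jog_arm", "data": {
  "commands": [
    [-0.03,0.25,0.03,-0.5,0.5,0,1],
    [0,0,0,-0.46,0.5,-0.5,1],
    [0,0,0,0,0,-1,1],
    [0,0,0,0,0,-0.5,1],
    [0,0,0,0,0,0,1]
  ]
}}

```text
time: 10.65
position: [0.4524, 0.1138, 0.1228]
tool_rot: [0.498, -0.499, 0.503, -0.501]
ft_force: [0.4, -0.3, 1.1]
width: 1.0
```

```bash
python3 rot.py; python3 v.py scene s7 320 190 480 310 4; python3 v.py side d8 220 170 370 300 4
```

```text
10.65 [0.4524 0.1138 0.1228] turn units [0.004 0.066 0.034] y [ 0.007 -0.    -1.   ]
10.7 [0.45295714 0.11376745 0.12366512] 0.9998786470544805 [ 0.32035849  0.70690497 -0.75655691]
10.75 [0.45343659 0.11388145 0.12444771] 0.9999404108598049 [ 0.31911819  0.30790458 -0.39061468]
```

View pics/s7.png

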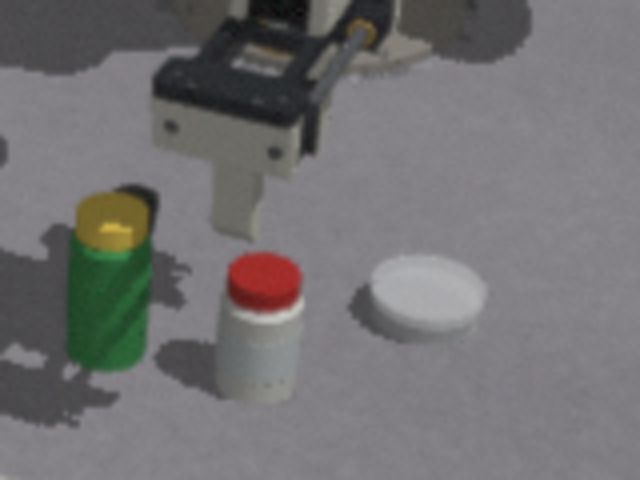

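View pics/d8.png

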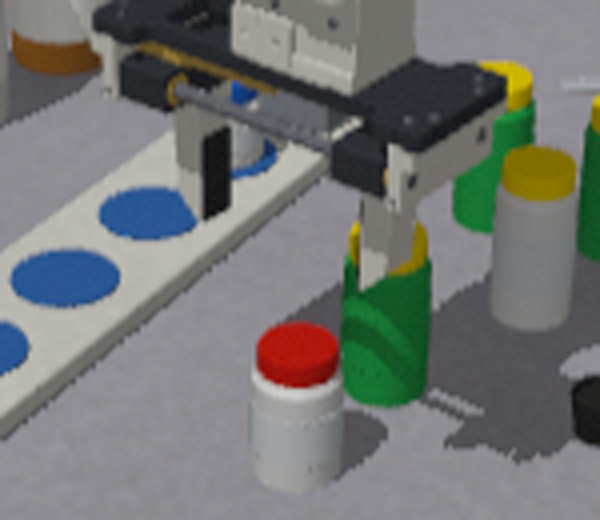

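{"op": "jog_arm", "data": {
  "commands": [
    [0,0,0,-0.18,0.08,-1,1],
    [0,0,0,0,0,-1,1],
    [0,0,0,0,0,-0.8,1],
    [0,0,0,0,0,-0.3,1],
    [0,0,0,0,0,0,1]
  ]
}}

```text
time: 11.25
position: [0.4556, 0.115, 0.0346]
tool_rot: [0.492, -0.496, 0.508, -0.505]
ft_force: [-0.1, 0.2, 1.1]
width: 1.0
```

{"op": "jog_arm", "data": {
  "commands": [
    [0,0,0,0,0,0,0.7],
    [0,0,0,0,0,0,0.7]
  ]
}}

```text
time: 11.45
position: [0.4575, 0.1148, 0.0368]
tool_rot: [0.491, -0.495, 0.508, -0.505]
ft_force: [0.3, -0.9, -0.2]
width: 0.875
```

```bash
python3 rot.py
```

```text
11.45 [0.4575 0.1148 0.0368] turn units [-0.011  0.267  0.07 ] y [ 0.028  0.001 -1.   ]
```

{"op": "jog_arm", "data": {
  "commands": [
    [-0.01,0.27,0.06,-0.3,0,-0.2,0.7],
    [0,0,0,0,0,0,0.7],
    [0,0,0,0,0,0,0.7]
  ]
}}

```text
time: 11.75
position: [0.4493, 0.115, 0.0325]
tool_rot: [-0.499, 0.5, -0.5, 0.5]
ft_force: [0.6, 0.8, -0.5]
width: 0.702
```

```bash
python3 rot.py
```

```text
11.75 [0.4493 0.115  0.0325] turn units [-0.004  0.014  0.003] y [ 0.001  0.    -1.   ]
```

Level and centred; tips at about 0.032 (red body reaches 0.061). Close and lift.

{"op": "jog_arm", "data": {
  "commands": [
    [0,0,0,0,0,0,0],
    [0,0,0,0,0,0,0],
    [0,0,0,0,0,0,0],
    [0,0,0,0,0,0,0],
    [0,0,0,0,0,0,0]
  ],
  "squeeze": 15
}}

```text
time: 12.25
position: [0.4493, 0.1151, 0.0328]
tool_rot: [-0.499, 0.5, -0.5, 0.501]
ft_force: [0.2, -0.6, -0.3]
width: 0.496
```

```bash
python3 rot.py
```

```text
12.25 [0.4493 0.1151 0.0328] turn units [-0.004  0.017  0.001] y [ 0.002  0.    -1.   ]
```

{"op": "jog_arm", "data": {
  "commands": [
    [0,0,0,0,0,1,0],
    [0,0,0,0,0,1,0],
    [0,0,0,0,0,1,0],
    [0,0,0,0,0,1,0],
    [0,0,0,0,0,0.5,0]
  ]
}}

```text
time: 12.75
position: [0.4456, 0.1147, 0.1693]
tool_rot: [0.502, -0.502, 0.498, -0.498]
ft_force: [0.8, -0.8, -1.7]
width: 0.494
```

{"op": "jog_arm", "data": {
  "commands": [
    [0,0,0,1,-0.6,0,0],
    [0,0,0,1,-0.6,0,0],
    [0,0,0,1,-0.6,0,0],
    [0,0,0,1,-0.6,0,0],
    [0,0,0,1,-0.6,0,0]
  ]
}}

```text
time: 13.25
position: [0.5976, 0.0242, 0.1726]
tool_rot: [0.502, -0.5, 0.497, -0.5]
ft_force: [0.6, -0.1, -1.4]
width: 0.496
```

{"op": "jog_arm", "data": {
  "commands": [
    [0,0,0,0.8,-0.6,0,0],
    [0,0,0,0.5,-0.4,0,0],
    [0,0,0,0,0,0,0],
    [0,0,0,0,0,0,0]
  ]
}}

```text
time: 13.65
position: [0.6396, -0.0099, 0.1692]
tool_rot: [0.502, -0.502, 0.497, -0.499]
ft_force: [0.1, -0.3, -0.8]
width: 0.494
```

```bash
python3 rot.py
```

```text
13.65 [ 0.6396 -0.0099  0.1692] turn units [-0.01  -0.077 -0.012] y [-0.008  0.001 -1.   ]
```

{"op": "jog_arm", "data": {
  "commands": [
    [0,-0.08,0,0.5,-0.1,-0.6,0],
    [0,0,0,0,0,-1,0],
    [0,0,0,0,0,-1,0],
    [0,0,0,0,0,-0.6,0],
    [0,0,0,0,0,0,0]
  ]
}}

```text
time: 14.15
position: [0.6508, -0.0085, 0.0716]
tool_rot: [-0.501, 0.499, -0.498, 0.502]
ft_force: [-0.9, -0.3, -1.1]
width: 0.496
```

{"op": "jog_arm", "data": {
  "commands": [
    [0,0,0,0,0,0,0],
    [0,0,0,0,0,0,0]
  ]
}}

```text
time: 14.35
position: [0.6504, -0.0073, 0.0732]
tool_rot: [-0.501, 0.499, -0.498, 0.502]
ft_force: [0.3, -0.1, -2.0]
width: 0.497
```

```bash
python3 rot.py
```

```text
14.35 [ 0.6504 -0.0073  0.0732] turn units [-0.021  0.002 -0.057] y [ 0.     0.002 -1.   ]
```

{"op": "jog_arm", "data": {
  "commands": [
    [0,0,0,0.19,-0.18,-0.3,0],
    [0,0,0,0,0,-0.25,0],
    [0,0,0,0,0,0,0],
    [0,0,0,0,0,0,0]
  ]
}}

```text
time: 14.75
position: [0.6583, -0.0132, 0.0587]
tool_rot: [-0.5, 0.497, -0.5, 0.503]
ft_force: [0.2, 1.0, -1.9]
width: 0.495
```

```bash
python3 rot.py;python3 v.py scene s9 220 230 370 340 4; python3 v.py side d9 200 140 350 260 4
```

```text
14.75 [ 0.6583 -0.0132  0.0587] turn units [-0.013  0.055 -0.059] y [ 0.006  0.001 -1.   ]
14.8 [ 0.65816525 -0.01318312  0.05861732] 0.4942854938542636 [ 0.52734258 -0.72576209 -1.78056396]
14.85 [ 0.65816626 -0.01310098  0.05874272] 0.49400938681496426 [-0.07712786  0.6904     -0.31885839]
```

View pics/s9.png

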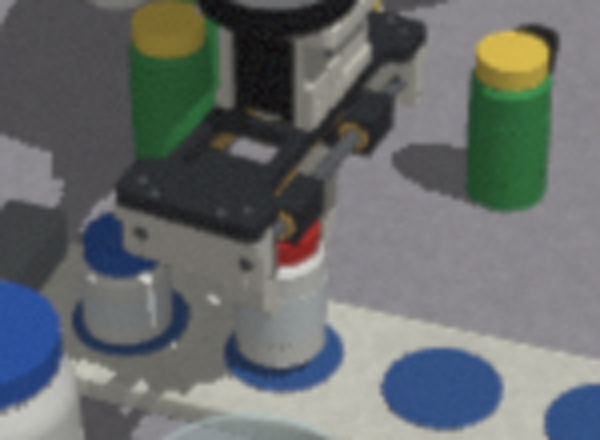

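View pics/d9.png

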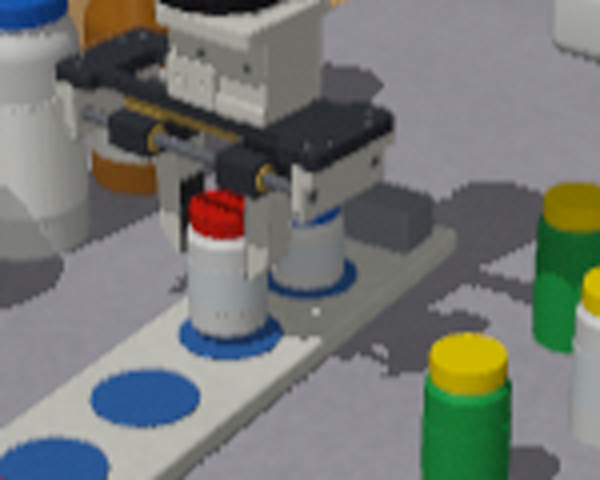

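{"op": "jog_arm", "data": {
  "commands": [
    [0,0,0,0,0,-0.3,0],
    [0,0,0,0,0,0,0],
    [0,0,0,0,0,0,0]
  ]
}}

```text
time: 15.15
position: [0.6589, -0.0132, 0.0499]
tool_rot: [-0.499, 0.497, -0.5, 0.504]
ft_force: [0.3, 0.5, -1.5]
width: 0.497
```

{"op": "jog_arm", "data": {
  "commands": [
    [0,0,0,0,0,-0.03,0],
    [0,0,0,0,0,0,0.7],
    [0,0,0,0,0,0,0.7],
    [0,0,0,0,0,0,0.7],
    [0,0,0,0,0,0,0.7]
  ]
}}

```text
time: 15.65
position: [0.6589, -0.0131, 0.0495]
tool_rot: [-0.499, 0.497, -0.5, 0.504]
ft_force: [0.6, 0.6, 1.0]
width: 0.698
```

{"op": "jog_arm", "data": {
  "commands": [
    [0,0,0,0,0,0.5,0.8],
    [0,0,0,0,0,1,0.8],
    [0,0,0,0,0,1,1],
    [0,0,0,0,0,1,1],
    [0,0,0,0,0,1,1]
  ]
}}

```text
time: 16.15
position: [0.6554, -0.0127, 0.1877]
tool_rot: [-0.501, 0.499, -0.498, 0.502]
ft_force: [0.4, 1.0, -0.5]
width: 0.981
```

```bash
python3 rot.py;python3 v.py scene s10 220 230 370 340 4
```

```text
16.15 [ 0.6554 -0.0127  0.1877] turn units [-0.023 -0.012 -0.06 ] y [-0.001  0.002 -1.   ]
16.2 [ 0.6579312  -0.01294097  0.19420651] 0.9895975168391414 [ 1.6437299  -0.07307635  4.48218752]
```

View pics/s10.png

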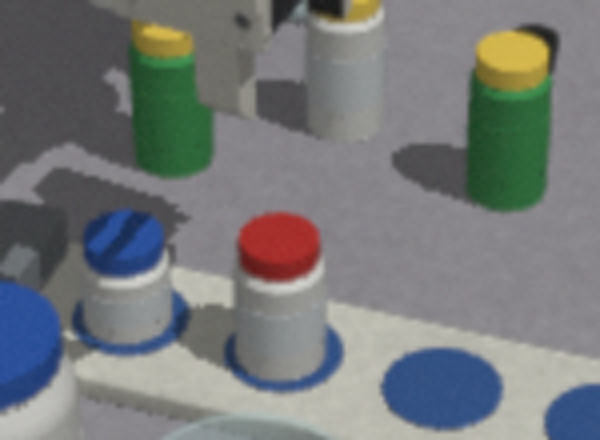

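{"op": "jog_arm", "data": {
  "commands": [
    [0,0,0,-1,-0.32,0,1],
    [0,0,0,-1,-0.32,0,1],
    [0,0,0,-1,-0.32,0,1],
    [0,0,0,-1,-0.32,0,1],
    [0,0,0,-1,-0.32,0,1]
  ]
}}

```text
time: 16.7
position: [0.5076, -0.0614, 0.2018]
tool_rot: [-0.497, 0.491, -0.504, 0.508]
ft_force: [-0.3, -0.3, 0.3]
width: 1.001
```

{"op": "jog_arm", "data": {
  "commands": [
    [0,0,0,-0.9,-0.3,0,1],
    [0,0,0,-0.5,-0.2,0,1],
    [0,0,0,0,0,0,1],
    [0,0,0,0,0,0,1]
  ]
}}

```text
time: 17.1
position: [0.4617, -0.0776, 0.2063]
tool_rot: [-0.496, 0.49, -0.506, 0.508]
ft_force: [0.4, 0.6, 0.6]
width: 1.003
```

```bash
python3 rot.py
```

```text
17.1 [ 0.4617 -0.0776  0.2063] turn units [ 0.036  0.273 -0.068] y [ 0.029 -0.004 -1.   ]
```

{"op": "jog_arm", "data": {
  "commands": [
    [0.03,0.27,-0.07,-0.5,-0.15,-0.3,1],
    [0,0,0,-0.4,0,-0.8,1],
    [0,0,0,0,0,-0.8,1],
    [0,0,0,0,0,-0.4,1],
    [0,0,0,0,0,0,1]
  ]
}}

```text
time: 17.6
position: [0.4339, -0.0821, 0.134]
tool_rot: [0.501, -0.501, 0.499, -0.499]
ft_force: [0.3, -0.2, 0.4]
width: 1.0
```

```bash
python3 rot.py;python3 v.py scene s11 230 180 380 300 4; python3 v.py side d11 290 130 440 260 4;python3 rot.py
```

```text
17.6 [ 0.4339 -0.0821  0.134 ] turn units [ 0.005 -0.042 -0.01 ] y [-0.004 -0.001 -1.   ]
17.65 [ 0.43434711 -0.08223568  0.13470417] 0.9982920250150424 [-0.34099831  0.0306137  -0.40059183]
17.7 [ 0.43502085 -0.08245502  0.13555996] 1.0020307415868652 [-0.42203139  0.27474404  0.84807844]
17.7 [ 0.435  -0.0825  0.1356] turn units [ 0.015 -0.012 -0.01 ] y [-0.001 -0.002 -1.   ]
```

View pics/s11.png

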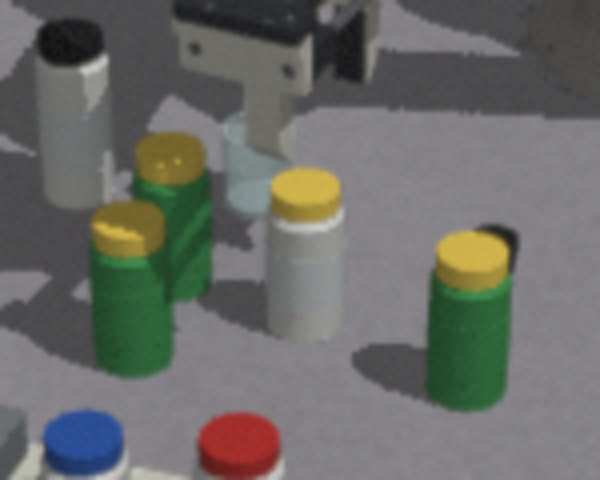

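View pics/d11.png

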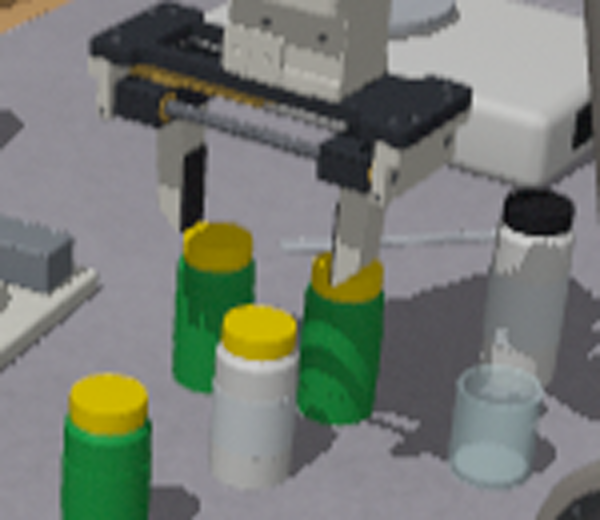

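{"op": "jog_arm", "data": {
  "commands": [
    [0,0,0,0,0,-0.9,1],
    [0,0,0,0,0,-0.9,1],
    [0,0,0,0,0,-0.6,1],
    [0,0,0,0,0,-0.3,1],
    [0,0,0,0,0,0,1]
  ]
}}

```text
time: 18.2
position: [0.4395, -0.0839, 0.0561]
tool_rot: [0.5, -0.496, 0.503, -0.501]
ft_force: [-0.0, -0.8, -0.7]
width: 0.998
```

{"op": "jog_arm", "data": {
  "commands": [
    [0,0,0,0,0,0,0.7],
    [0,0,0,0,0,0,0.7]
  ]
}}

```text
time: 18.4
position: [0.4408, -0.0842, 0.0576]
tool_rot: [0.5, -0.495, 0.503, -0.501]
ft_force: [0.9, -0.4, -0.5]
width: 0.874
```

```bash
python3 rot.py
```

```text
18.4 [ 0.4408 -0.0842  0.0576] turn units [ 0.059  0.092 -0.023] y [ 0.01  -0.006 -1.   ]
```

{"op": "jog_arm", "data": {
  "commands": [
    [0.06,0.09,-0.02,-0.15,0.07,-0.25,0.7],
    [0,0,0,0,0,0,0.7],
    [0,0,0,0,0,0,0.7]
  ]
}}

```text
time: 18.7
position: [0.437, -0.0824, 0.0512]
tool_rot: [0.499, -0.499, 0.501, -0.501]
ft_force: [-0.3, 0.4, -0.3]
width: 0.705
```

{"op": "jog_arm", "data": {
  "commands": [
    [0,0,0,0,0,0,0],
    [0,0,0,0,0,0,0],
    [0,0,0,0,0,0,0],
    [0,0,0,0,0,0,0],
    [0,0,0,0,0,0,0]
  ],
  "squeeze": 15
}}

```text
time: 19.2
position: [0.4372, -0.0824, 0.0515]
tool_rot: [0.499, -0.499, 0.501, -0.501]
ft_force: [-1.0, -1.2, -0.0]
width: 0.494
```

```bash
python3 rot.py
```

```text
19.2 [ 0.4372 -0.0824  0.0515] turn units [ 0.007  0.03  -0.   ] y [ 0.003 -0.001 -1.   ]
```

{"op": "jog_arm", "data": {
  "commands": [
    [0,0,0,0,0,1,0],
    [0,0,0,0,0,1,0],
    [0,0,0,0,0,1,0],
    [0,0,0,0,0,1,0],
    [0,0,0,0,0,1,0]
  ]
}}

```text
time: 19.7
position: [0.4327, -0.0808, 0.2021]
tool_rot: [-0.501, 0.503, -0.497, 0.499]
ft_force: [-0.2, 0.0, -1.1]
width: 0.497
```

{"op": "jog_arm", "data": {
  "commands": [
    [0,0,0,1,0.72,0,0],
    [0,0,0,1,0.72,0,0],
    [0,0,0,1,0.72,0,0],
    [0,0,0,1,0.72,0,0],
    [0,0,0,1,0.72,0,0]
  ]
}}

```text
time: 20.2
position: [0.5865, 0.0281, 0.2078]
tool_rot: [-0.499, 0.502, -0.501, 0.498]
ft_force: [-0.3, -0.3, -0.4]
width: 0.491
```

{"op": "jog_arm", "data": {
  "commands": [
    [0,0,0,0.8,0.6,0,0],
    [0,0,0,0.5,0.4,0,0],
    [0,0,0,0,0,0,0],
    [0,0,0,0,0,0,0]
  ]
}}

```text
time: 20.6
position: [0.6283, 0.0627, 0.2044]
tool_rot: [-0.501, 0.502, -0.499, 0.498]
ft_force: [-0.3, -0.5, -0.7]
width: 0.498
```

```bash
python3 rot.py
```

```text
20.6 [0.6283 0.0627 0.2044] turn units [-0.004 -0.043  0.019] y [-0.004  0.    -1.   ]
```

Remaining Δ ≈ (0.018, 0.009, −0.135).

{"op": "jog_arm", "data": {
  "commands": [
    [0,-0.04,0,0.6,0.3,-0.3,0],
    [0,0,0,0,0,-1,0],
    [0,0,0,0,0,-1,0],
    [0,0,0,0,0,-1,0],
    [0,0,0,0,0,-0.3,0]
  ]
}}

```text
time: 21.1
position: [0.644, 0.0677, 0.0963]
tool_rot: [0.498, -0.501, 0.502, -0.499]
ft_force: [-0.5, -0.2, -1.2]
width: 0.493
```

{"op": "jog_arm", "data": {
  "commands": [
    [0,0,0,0,0,0,0],
    [0,0,0,0,0,0,0]
  ]
}}

```text
time: 21.3
position: [0.6429, 0.0665, 0.0967]
tool_rot: [0.498, -0.501, 0.502, -0.498]
ft_force: [-0.3, 0.5, -0.7]
width: 0.494
```

```bash
python3 rot.py
```

```text
21.3 [0.6429 0.0665 0.0967] turn units [0.01  0.008 0.065] y [ 0.001 -0.001 -1.   ]
```

{"op": "jog_arm", "data": {
  "commands": [
    [0,0,0,0.12,0.18,-0.4,0],
    [0,0,0,0,0,-0.3,0],
    [0,0,0,0,0,0,0],
    [0,0,0,0,0,0,0]
  ]
}}

```text
time: 21.7
position: [0.649, 0.0723, 0.0782]
tool_rot: [0.497, -0.5, 0.504, -0.5]
ft_force: [-0.2, -0.8, -1.4]
width: 0.493
```

```bash
python3 rot.py;python3 v.py scene s12 270 230 420 350 4; python3 v.py side d12 170 150 320 280 4
```

```text
21.7 [0.649  0.0723 0.0782] turn units [0.01  0.074 0.067] y [ 0.008 -0.001 -1.   ]
21.75 [0.64889078 0.07221741 0.07810013] 0.4976176968280652 [ 0.85933343 -0.05568206 -1.04042449]
21.8 [0.64891564 0.07215296 0.07819469] 0.4921895726547285 [-0.06360756  0.54611488 -0.71468391]
```

View pics/s12.png

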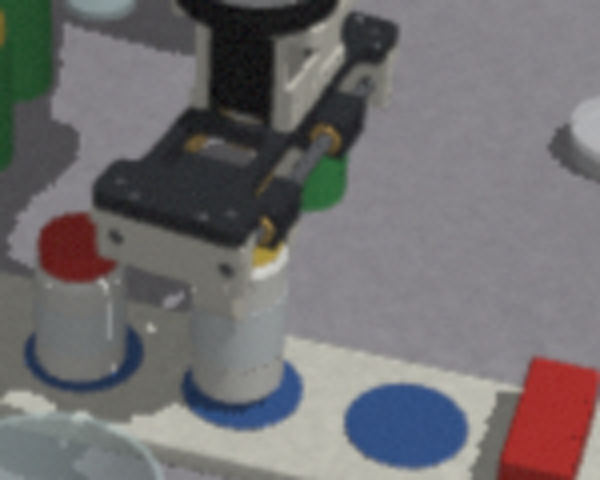

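View pics/d12.png

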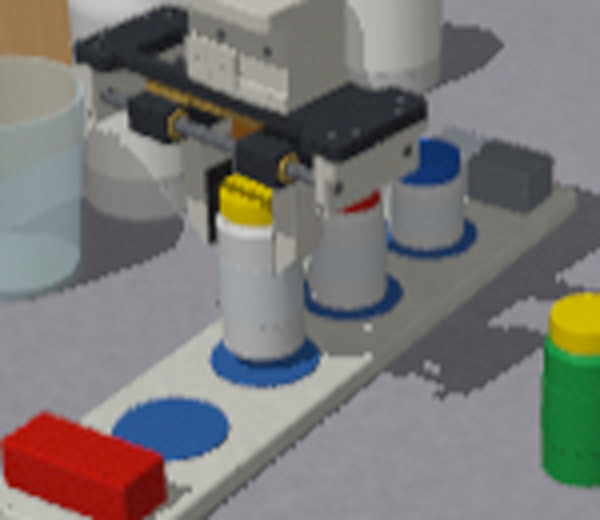

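{"op": "jog_arm", "data": {
  "commands": [
    [0,0.07,0,-0.1,0.04,-0.2,0],
    [0,0,0,0,0,-0.12,0],
    [0,0,0,0,0,0,0],
    [0,0,0,0,0,0,0]
  ]
}}

```text
time: 22.2
position: [0.646, 0.0734, 0.0685]
tool_rot: [0.498, -0.501, 0.502, -0.498]
ft_force: [-0.7, -0.6, 1.2]
width: 0.49
```

```bash
python3 rot.py
```

```text
22.2 [0.646  0.0734 0.0685] turn units [0.011 0.009 0.067] y [ 0.001 -0.001 -1.   ]
```

{"op": "jog_arm", "data": {
  "commands": [
    [0,0,0,0,0,0,0.7],
    [0,0,0,0,0,0,0.7],
    [0,0,0,0,0,0,0.7],
    [0,0,0,0,0,0,0.7],
    [0,0,0,0,0,0,0.7]
  ]
}}

```text
time: 22.7
position: [0.6466, 0.0734, 0.0694]
tool_rot: [0.498, -0.501, 0.503, -0.499]
ft_force: [-0.2, -0.8, -0.4]
width: 0.699
```

{"op": "jog_arm", "data": {
  "commands": [
    [0,0,0,0,0,0.5,0.8],
    [0,0,0,0,0,1,0.8],
    [0,0,0,0,0,1,1],
    [0,0,0,0,0,1,1],
    [0,0,0,0,0,1,1]
  ]
}}

```text
time: 23.2
position: [0.6427, 0.0733, 0.203]
tool_rot: [-0.501, 0.504, -0.5, 0.495]
ft_force: [0.4, 0.1, 0.2]
width: 0.984
```

```bash
python3 rot.py;python3 v.py scene s13 270 230 420 350 4; python3 v.py side d13 170 150 320 280 4;python3 rot.py
```

```text
23.2 [0.6427 0.0733 0.203 ] turn units [ 0.011 -0.091  0.069] y [-0.01  -0.001 -1.   ]
23.25 [0.64499    0.07333435 0.20921343] 0.9908280997961882 [0.91486316 0.68004747 4.51009415]
23.3 [0.64514156 0.07331705 0.20718207] 0.9963322419019179 [-0.19872036  0.41934271  0.79046198]
23.3 [0.6451 0.0733 0.2072] turn units [0.011 0.    0.069] y [ 0.    -0.001 -1.   ]
```

View pics/s13.png

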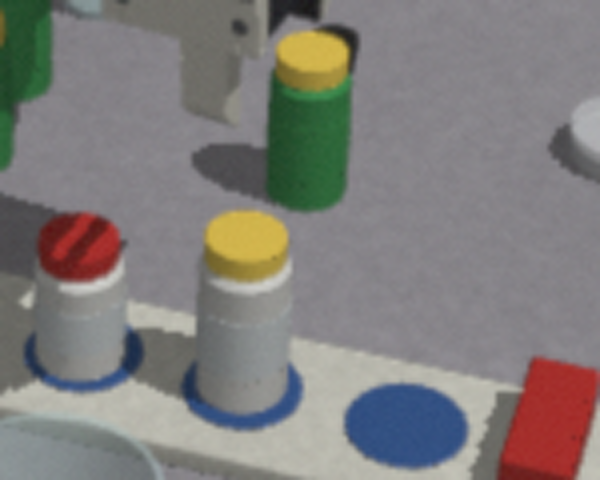

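View pics/d13.png

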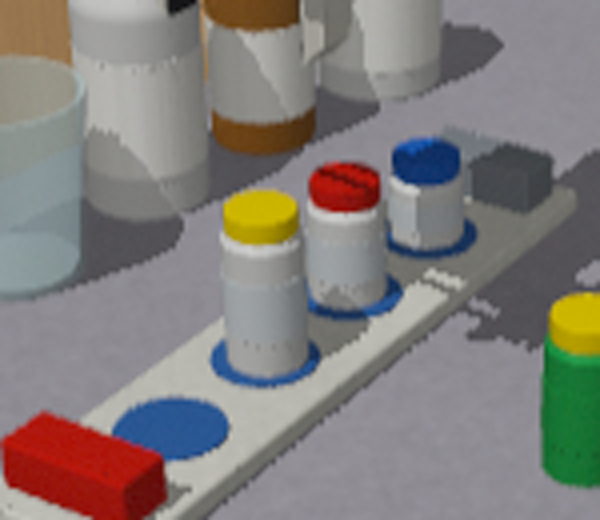

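{"op": "jog_arm", "data": {
  "commands": [
    [0,0,0,-0.8,-1,0,1],
    [0,0,0,-0.8,-1,0,1],
    [0,0,0,-0.8,-1,0,1],
    [0,0,0,-0.8,-1,0,1],
    [0,0,0,-0.8,-1,0,1]
  ]
}}

```text
time: 23.8
position: [0.5218, -0.0768, 0.2038]
tool_rot: [0.5, -0.5, 0.5, -0.5]
ft_force: [0.5, -1.2, 0.3]
width: 0.999
```

{"op": "jog_arm", "data": {
  "commands": [
    [0,0,0,-0.8,-1,0,1],
    [0,0,0,-0.8,-1,0,1],
    [0,0,0,-0.8,-1,0,1],
    [0,0,0,-0.8,-1,0,1],
    [0,0,0,-0.5,-0.6,0,1]
  ]
}}

```text
time: 24.3
position: [0.403, -0.2195, 0.2008]
tool_rot: [-0.501, 0.501, -0.499, 0.499]
ft_force: [0.5, 0.8, -0.3]
width: 1.0
```

{"op": "jog_arm", "data": {
  "commands": [
    [0,0,0,0,0,0,1],
    [0,0,0,0,0,0,1]
  ]
}}

```text
time: 24.5
position: [0.4009, -0.2211, 0.2]
tool_rot: [-0.499, 0.503, -0.5, 0.498]
ft_force: [0.4, -0.3, -1.1]
width: 1.0
```

```bash
python3 rot.py
```

```text
24.5 [ 0.4009 -0.2211  0.2   ] turn units [-0.019 -0.049  0.052] y [-0.005  0.002 -1.   ]
```

Now hover over black (0.368, −0.274), z ≈ 0.15.

{"op": "jog_arm", "data": {
  "commands": [
    [0,-0.05,0.05,-0.55,-0.9,0,1],
    [0,0,0,-0.5,-0.85,0,1],
    [0,0,0,0,0,-0.8,1],
    [0,0,0,0,0,-0.6,1],
    [0,0,0,0,0,0,1]
  ]
}}

```text
time: 25.0
position: [0.3723, -0.2717, 0.1561]
tool_rot: [-0.5, 0.498, -0.498, 0.503]
ft_force: [-0.5, -0.3, -0.4]
width: 1.0
```

```bash
python3 rot.py;python3 v.py scene s14 180 130 330 260 4; python3 v.py side d14 340 100 490 250 4;python3 rot.py
```

```text
25.0 [ 0.3723 -0.2717  0.1561] turn units [-0.023  0.022 -0.061] y [ 0.002  0.002 -1.   ]
25.05 [ 0.37278355 -0.27196049  0.15712765] 0.9982300401022726 [0.48215376 0.62449467 0.39392663]
25.1 [ 0.37317439 -0.27245411  0.15799314] 1.0035697072223824 [ 0.67149281 -0.20389054  0.47583306]
25.1 [ 0.3732 -0.2725  0.158 ] turn units [-0.     0.043 -0.065] y [ 0.004  0.    -1.   ]
```

View pics/s14.png

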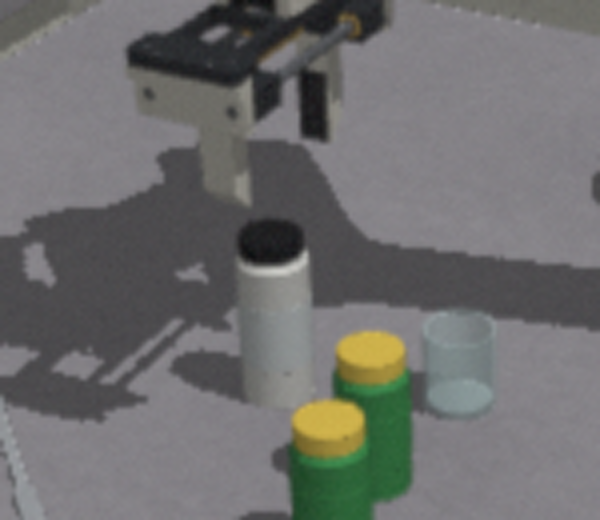

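View pics/d14.png

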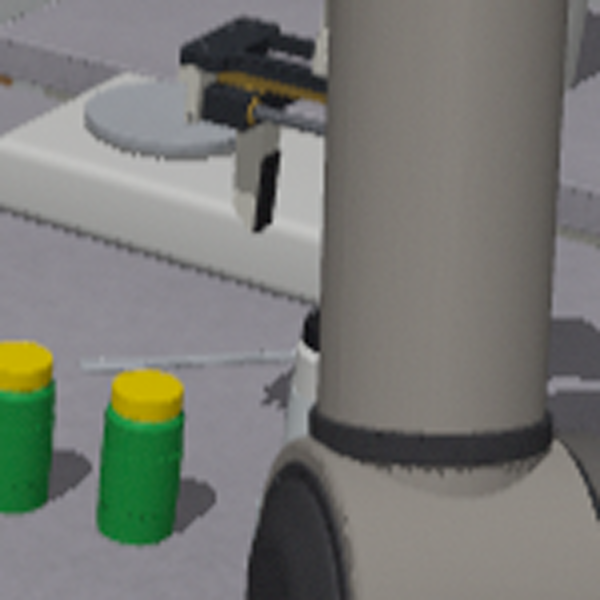

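{"op": "jog_arm", "data": {
  "commands": [
    [0,0.04,-0.06,-0.1,-0.05,-0.9,1],
    [0,0,0,0,0,-0.9,1],
    [0,0,0,0,0,-0.7,1],
    [0,0,0,0,0,-0.4,1],
    [0,0,0,0,0,0,1]
  ]
}}

```text
time: 25.6
position: [0.3758, -0.2744, 0.0739]
tool_rot: [0.501, -0.494, 0.503, -0.502]
ft_force: [-0.2, 0.8, 0.5]
width: 0.998
```

{"op": "jog_arm", "data": {
  "commands": [
    [0,0,0,0,0,0,0.75],
    [0,0,0,0,0,0,0.75]
  ]
}}

```text
time: 25.8
position: [0.3774, -0.2749, 0.0759]
tool_rot: [0.502, -0.493, 0.504, -0.502]
ft_force: [0.4, -0.1, -0.7]
width: 0.874
```

```bash
python3 rot.py
```

```text
25.8 [ 0.3774 -0.2749  0.0759] turn units [ 0.099  0.107 -0.069] y [ 0.011 -0.01  -1.   ]
```

{"op": "jog_arm", "data": {
  "commands": [
    [0.1,0.11,-0.07,-0.2,0.05,-0.3,0.75],
    [0,0,0,0,0,0,0.75],
    [0,0,0,0,0,0,0.75]
  ]
}}

```text
time: 26.1
position: [0.372, -0.274, 0.0681]
tool_rot: [0.5, -0.499, 0.501, -0.5]
ft_force: [0.6, -0.1, -0.3]
width: 0.756
```

```bash
python3 rot.py;python3 v.py scene s15 180 130 330 260 4
```

```text
26.1 [ 0.372  -0.274   0.0681] turn units [0.018 0.015 0.004] y [ 0.002 -0.002 -1.   ]
26.15 [ 0.37185869 -0.27386482  0.06798176] 0.7520846964029744 [-0.13603891 -0.00736626  0.20455105]
```

View pics/s15.png

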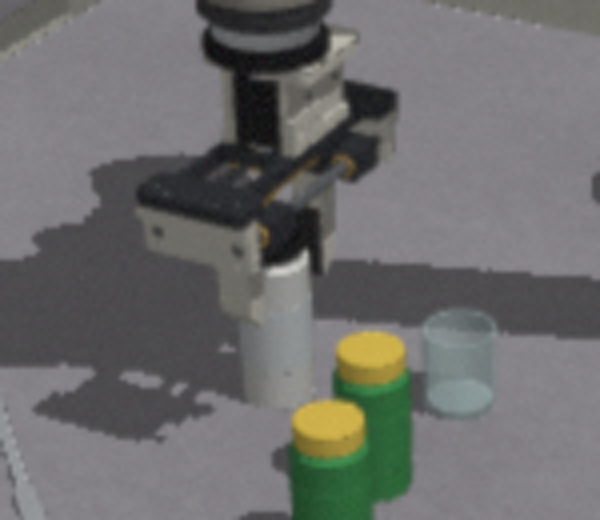

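Jar sits between the fingers, tips at mid-body. Close and lift.

{"op": "jog_arm", "data": {
  "commands": [
    [0,0,0,0,0,0,0],
    [0,0,0,0,0,0,0],
    [0,0,0,0,0,0,0],
    [0,0,0,0,0,0,0],
    [0,0,0,0,0,0,0]
  ],
  "squeeze": 18
}}

```text
time: 26.65
position: [0.3718, -0.274, 0.0682]
tool_rot: [0.5, -0.499, 0.501, -0.5]
ft_force: [-0.3, 0.5, 0.0]
width: 0.498
```

```bash
python3 rot.py
```

```text
26.65 [ 0.3718 -0.274   0.0682] turn units [0.016 0.012 0.006] y [ 0.001 -0.002 -1.   ]
```

{"op": "jog_arm", "data": {
  "commands": [
    [0,0,0,0,0,0.6,0],
    [0,0,0,0,0,1,0],
    [0,0,0,0,0,1,0],
    [0,0,0,0,0,1,0],
    [0,0,0,0,0,1,0]
  ]
}}

```text
time: 27.15
position: [0.3682, -0.2702, 0.2054]
tool_rot: [-0.5, 0.505, -0.496, 0.5]
ft_force: [0.5, -0.1, -2.5]
width: 0.498
```

{"op": "jog_arm", "data": {
  "commands": [
    [0,0,0,0,0,1,0],
    [0,0,0,0,0,0.5,0],
    [0,0,0,0,0,0,0]
  ]
}}

```text
time: 27.45
position: [0.369, -0.2707, 0.2554]
tool_rot: [-0.5, 0.502, -0.498, 0.5]
ft_force: [0.8, -0.3, -3.8]
width: 0.495
```

```bash
python3 rot.py;python3 v.py scene s16 180 80 330 260 3
```

```text
27.45 [ 0.369  -0.2707  0.2554] turn units [-0.046 -0.041  0.006] y [-0.004  0.005 -1.   ]
27.5 [ 0.36866389 -0.27039889  0.25431889] 0.49476911487083197 [-0.65265736 -0.98514534 -1.86679327]
```

View pics/s16.png

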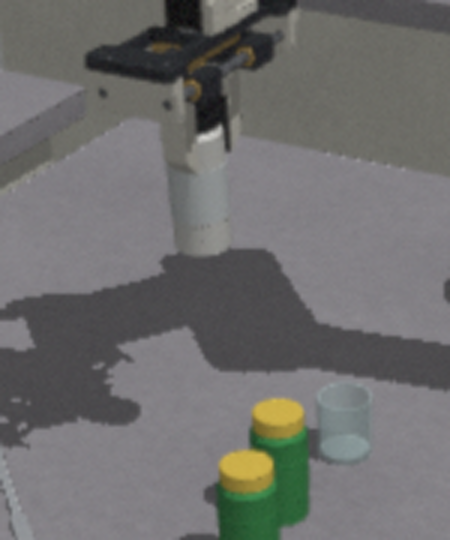

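{"op": "jog_arm", "data": {
  "commands": [
    [0,0,0,0.63,1,0,0],
    [0,0,0,0.63,1,0,0],
    [0,0,0,0.63,1,0,0],
    [0,0,0,0.63,1,0,0],
    [0,0,0,0.63,1,0,0]
  ]
}}

```text
time: 28.0
position: [0.4612, -0.1173, 0.2463]
tool_rot: [-0.499, 0.509, -0.495, 0.496]
ft_force: [1.1, -0.1, -1.6]
width: 0.493
```

{"op": "jog_arm", "data": {
  "commands": [
    [0,0,0,0.63,1,0,0],
    [0,0,0,0.63,1,0,0],
    [0,0,0,0.63,1,0,0],
    [0,0,0,0.63,1,0,0],
    [0,0,0,0.63,1,0,0]
  ]
}}

```text
time: 28.5
position: [0.5549, 0.0405, 0.2361]
tool_rot: [-0.502, 0.514, -0.491, 0.493]
ft_force: [-0.1, -0.5, -2.1]
width: 0.501
```

{"op": "jog_arm", "data": {
  "commands": [
    [0,0,0,0.6,0.9,0,0],
    [0,0,0,0.6,0.9,0,0],
    [0,0,0,0.4,0.6,0,0],
    [0,0,0,0,0,0,0],
    [0,0,0,0,0,0,0]
  ]
}}

```text
time: 29.0
position: [0.602, 0.1203, 0.2236]
tool_rot: [-0.508, 0.517, -0.485, 0.49]
ft_force: [0.3, 0.4, -1.3]
width: 0.496
```

```bash
python3 rot.py
```

```text
29.0 [0.602  0.1203 0.2236] turn units [-0.134 -0.48   0.041] y [-0.05   0.014 -0.999]
```

{"op": "jog_arm", "data": {
  "commands": [
    [-0.13,-0.48,0.04,0.55,0.6,0,0],
    [0,0,0,0.55,0.55,0,0],
    [0,0,0,0,0,0,0],
    [0,0,0,0,0,0,0]
  ]
}}

```text
time: 29.4
position: [0.6331, 0.1513, 0.2192]
tool_rot: [-0.501, 0.502, -0.5, 0.497]
ft_force: [0.0, -0.5, -2.2]
width: 0.497
```

```bash
python3 rot.py
```

```text
29.4 [0.6331 0.1513 0.2192] turn units [ 0.024 -0.066  0.037] y [-0.007 -0.003 -1.   ]
```

{"op": "jog_arm", "data": {
  "commands": [
    [0.02,-0.06,0.04,0.1,0.15,-0.6,0],
    [0,0,0,0,0,-1,0],
    [0,0,0,0,0,-1,0],
    [0,0,0,0,0,-0.6,0],
    [0,0,0,0,0,0,0]
  ]
}}

```text
time: 29.9
position: [0.6328, 0.1492, 0.1206]
tool_rot: [-0.5, 0.501, -0.501, 0.498]
ft_force: [0.2, 0.1, -1.9]
width: 0.497
```

{"op": "jog_arm", "data": {
  "commands": [
    [0,0,0,0,0,0,0],
    [0,0,0,0,0,0,0]
  ]
}}

```text
time: 30.1
position: [0.6327, 0.1477, 0.122]
tool_rot: [0.499, -0.502, 0.502, -0.497]
ft_force: [-0.2, -0.8, -1.5]
width: 0.497
```

```bash
python3 rot.py
```

```text
30.1 [0.6327 0.1477 0.122 ] turn units [ 0.022 -0.015  0.065] y [-0.002 -0.002 -1.   ]
```

{"op": "jog_arm", "data": {
  "commands": [
    [0,0,0,0.08,0.25,-0.5,0],
    [0,0,0,0,0,-0.4,0],
    [0,0,0,0,0,0,0],
    [0,0,0,0,0,0,0]
  ]
}}

```text
time: 30.5
position: [0.6366, 0.1559, 0.0954]
tool_rot: [0.498, -0.501, 0.503, -0.499]
ft_force: [0.4, -0.1, -2.0]
width: 0.499
```

```bash
python3 rot.py;python3 v.py scene s17 300 220 450 360 4; python3 v.py side d17 150 150 300 290 4;python3 rot.py
```

```text
30.5 [0.6366 0.1559 0.0954] turn units [0.015 0.03  0.065] y [ 0.003 -0.002 -1.   ]
30.55 [0.63643987 0.15583285 0.09530886] 0.49783216713066497 [-0.47484292 -0.20849188 -2.5649367 ]
30.6 [0.63657459 0.15578905 0.09562478] 0.4965937673914256 [-0.19308108 -1.30305347 -1.33552745]
30.6 [0.6366 0.1558 0.0956] turn units [0.015 0.03  0.066] y [ 0.003 -0.002 -1.   ]
```

View pics/s17.png

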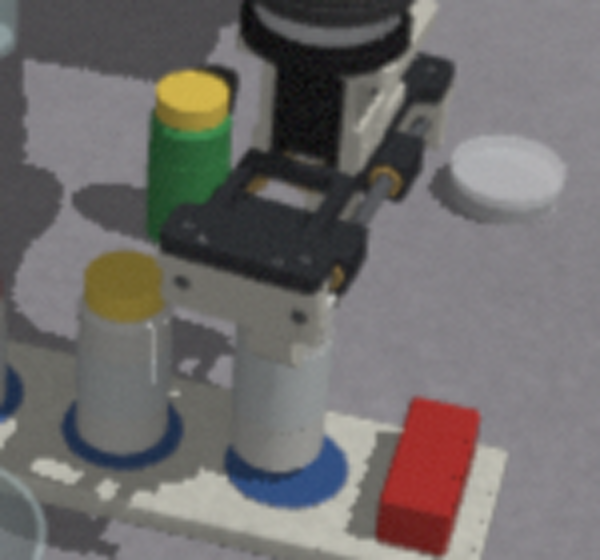

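View pics/d17.png

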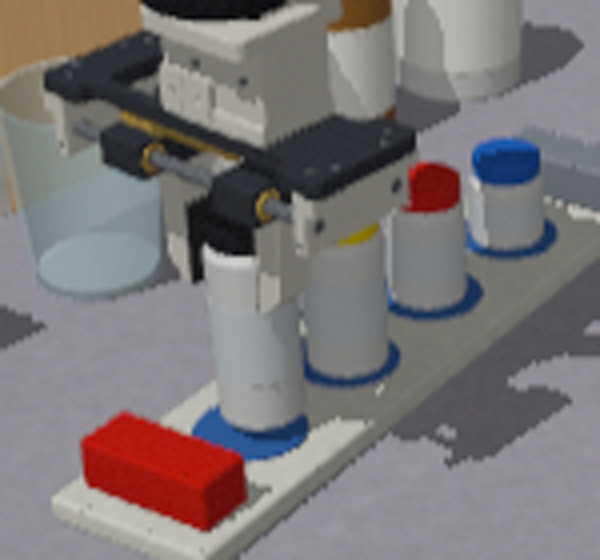

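{"op": "jog_arm", "data": {
  "commands": [
    [0,0,0,0.05,0.12,-0.2,0],
    [0,0,0,0,0,0,0],
    [0,0,0,0,0,0,0]
  ]
}}

```text
time: 30.9
position: [0.6387, 0.1598, 0.0899]
tool_rot: [0.497, -0.5, 0.503, -0.499]
ft_force: [0.5, -0.9, -2.3]
width: 0.495
```

```bash
python3 rot.py;python3 v.py scene s18 300 220 450 360 4; python3 v.py side d18 150 150 300 290 4;python3 rot.py
```

```text
30.9 [0.6387 0.1598 0.0899] turn units [0.014 0.044 0.066] y [ 0.005 -0.001 -1.   ]
30.95 [0.63851072 0.15976695 0.08968953] 0.5004609854981086 [-0.13234002  1.15226875 -1.22399961]
31.0 [0.63847571 0.15974497 0.08976803] 0.49873632033342935 [-0.16293788 -0.253493   -2.44922444]
31.0 [0.6385 0.1597 0.0898] turn units [0.014 0.04  0.067] y [ 0.004 -0.001 -1.   ]
```

View pics/s18.png

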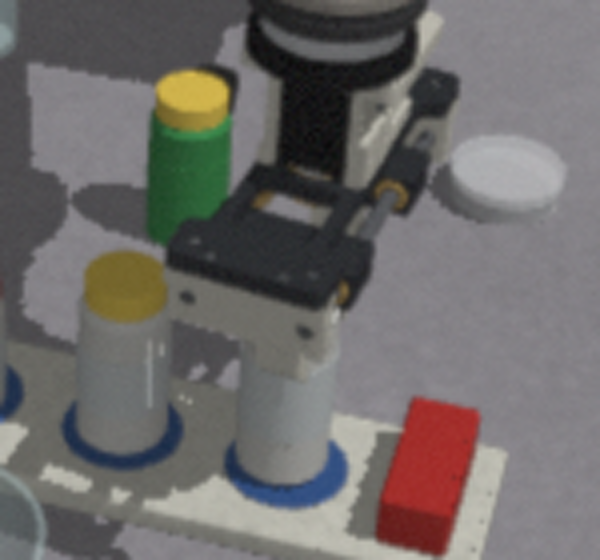

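View pics/d18.png

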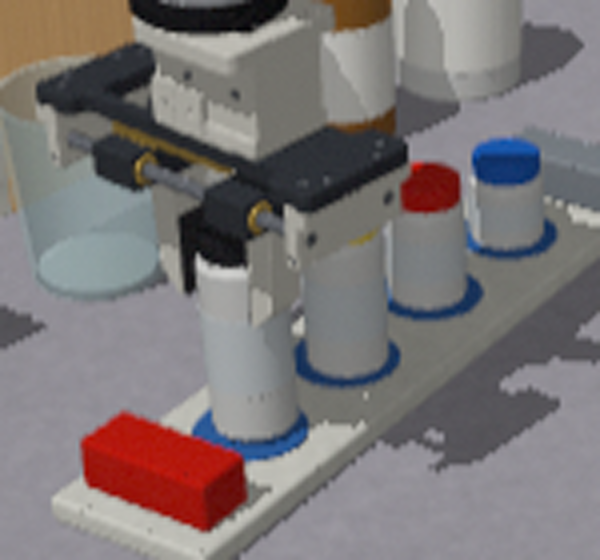

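{"op": "jog_arm", "data": {
  "commands": [
    [0,0,0,0,0,-0.15,0],
    [0,0,0,0,0,0,0],
    [0,0,0,0,0,0,0]
  ]
}}

```text
time: 31.3
position: [0.639, 0.1597, 0.0856]
tool_rot: [0.497, -0.5, 0.504, -0.499]
ft_force: [-0.6, 0.9, -1.8]
width: 0.497
```

```bash
python3 rot.py
```

```text
31.3 [0.639  0.1597 0.0856] turn units [0.013 0.055 0.068] y [ 0.006 -0.001 -1.   ]
```

{"op": "jog_arm", "data": {
  "commands": [
    [0,0,0,0,0,-0.05,0],
    [0,0,0,0,0,-0.03,0],
    [0,0,0,0,0,0,0]
  ]
}}

```text
time: 31.6
position: [0.6391, 0.1596, 0.0853]
tool_rot: [0.497, -0.5, 0.504, -0.5]
ft_force: [0.3, 1.1, -2.2]
width: 0.497
```

{"op": "jog_arm", "data": {
  "commands": [
    [0,0,0,0,0,0,0.6],
    [0,0,0,0,0,0,0.6],
    [0,0,0,0,0,0,0.7],
    [0,0,0,0,0,0,0.75],
    [0,0,0,0,0,0,0.75]
  ]
}}

```text
time: 32.1
position: [0.6397, 0.1597, 0.0855]
tool_rot: [0.496, -0.499, 0.504, -0.5]
ft_force: [0.5, 0.2, 0.8]
width: 0.744
```

{"op": "jog_arm", "data": {
  "commands": [
    [0,0,0,0,0,0.3,0.8],
    [0,0,0,0,0,0.8,0.8],
    [0,0,0,0,0,1,1],
    [0,0,0,0,0,1,1],
    [0,0,0,0,0,1,1]
  ]
}}

```text
time: 32.6
position: [0.6366, 0.1591, 0.2094]
tool_rot: [0.499, -0.502, 0.502, -0.497]
ft_force: [-0.1, -0.2, 0.0]
width: 0.987
```

{"op": "jog_arm", "data": {
  "commands": [
    [0,0,0,-1,0,0.5,1],
    [0,0,0,-1,0,0.5,1],
    [0,0,0,-1,0,0,1],
    [0,0,0,-0.5,0,0,1],
    [0,0,0,0,0,0,1]
  ]
}}

```text
time: 33.1
position: [0.5311, 0.1592, 0.2506]
tool_rot: [0.494, -0.498, 0.506, -0.502]
ft_force: [-1.3, 0.9, -0.3]
width: 1.002
```

```bash
python3 rot.py;python3 v.py scene s19 220 220 440 360 3; python3 v.py side d19 150 150 310 290 4;python3 v.py scene s20 0 0 640 480 1;python3 rot.py
```

```text
33.1 [0.5311 0.1592 0.2506] turn units [-0.002  0.145  0.075] y [ 0.015  0.    -1.   ]
33.15 [0.53207069 0.15920166 0.25050818] 0.9965932829452484 [0.62488435 0.55042172 0.8478135 ]
33.2 [0.53280489 0.15911117 0.24989996] 0.998711904030383 [ 0.15485541  0.15991588 -0.38407211]
33.25 [0.53314016 0.15897951 0.24931874] 0.9994762854008867 [ 0.5811197  -0.19438161  0.05515361]
33.25 [0.5331 0.159  0.2493] turn units [0.    0.141 0.083] y [ 0.015 -0.    -1.   ]
```

View pics/s19.png

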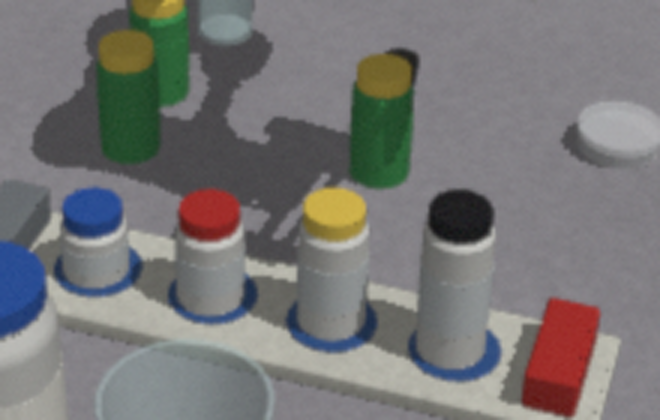

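View pics/d19.png

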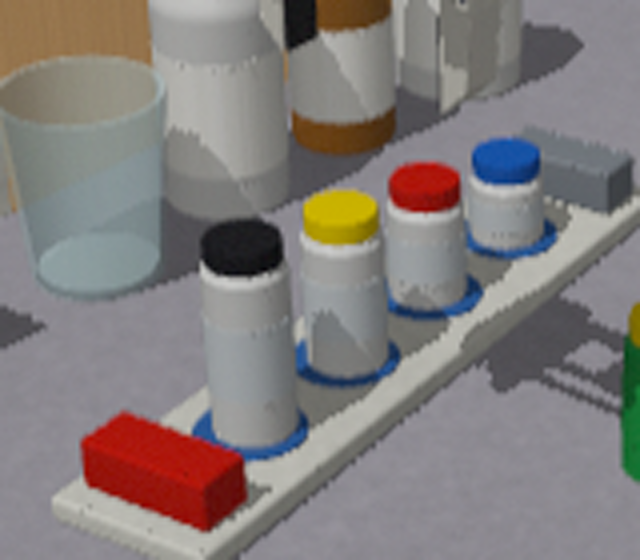

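View pics/s20.png

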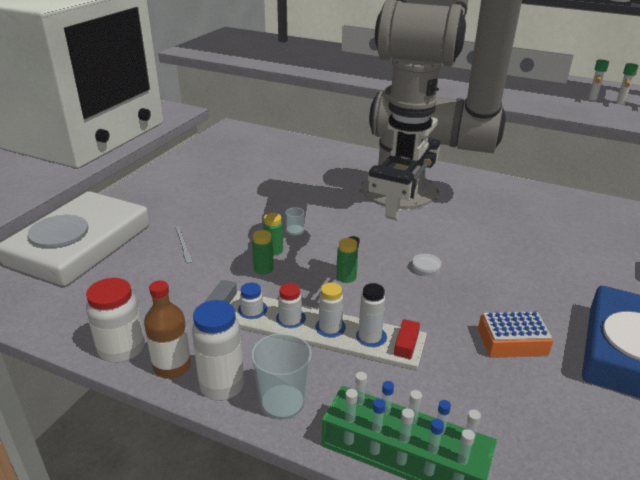

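```bash
python3 - <<'E'
from h import *
M=[(.6365,.156,.132),(.6463,.0716,.112),(.656,-.0127,.092),(.6655,-.097,.072)]
for n,p,(a,b) in zip("kyrb",M,[((461/3+220,213/3+220),(242/4+150,240/4+150)),((335/3+220,210/3+220),(341/4+150,211/4+150)),((210/3+220,210/3+220),(424/4+150,182/4+150)),((93/3+220,209/3+220),(506/4+150,159/4+150))]):
    print(n,(1000*(ray(SC,a,p[2])-p[:2])).round(1),(1000*(ray(SD,b,p[2])-p[:2])).round(1))
E
```

```text
k [ 5.9 -0.6] [-7.1 -0.2]
y [3.5 2.1] [-8.7  3.1]
r [5.8 2.6] [-5.4  5.3]
b [6.7 3.6] [-8.   7.5]
```

```bash
python3 -c "
from workcell import *
print(finish_job())"
```

```text
the job is handed in; nothing more can be done
None
```

I moved all four jars onto the blue marks and handed the job in at about 33 s. Counted from the red block, the order is black, yellow, red, blue. No verdict was reported, so the result rests on my own last checks.

- **Position:** in the final pictures each jar stands upright with a ring of blue visible around its foot. Averaging the two fixed cameras, the caps are about 1 mm (black), 4 mm (yellow), 4 mm (red) and 5.5 mm (blue) from the mark centres; 12 mm is allowed.
- **Beaker and gripper:** the beaker is still upright in its place by eye. The gripper is open and clear of everything.
- **Camera disagreement:** the two fixed cameras differ by about 11–15 mm in x at the cap tops. I averaged them; on the marks themselves, the average matched the wrist camera to within a millimetre or two.
- **Fingertip length:** the pictures showed the fingertips at about the reported TCP height, not 17 mm ahead as stated. Because of that, my first close on the blue jar caught only its cap and nudged the jar slightly. I reopened, went lower and gripped the body, then used the corrected height for the other three jars.

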